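Walk the heavy vice into its bay and lock it

ROBOT

A 7-joint arm with a two-finger parallel gripper is mounted at the origin on the work surface. World frame = base frame: x ahead of the robot, y to its left, z up, the work surface at z = 0. Lengths are in m, angles in rad, forces in N, time in s.
With the tool pointing down it reaches from about 0.4 to 0.875 m from the base axis. Payload 19.3 kg.
Tool frame: the origin (TCP) lies midway between the tips of the shut fingers; the grasp point (between the pads) lies 19 mm behind it (bot.pinch_z is the distance from the TCP to the grasp point, in m); z points along the fingers, y is the line along which they close (so a half turn about z gives the same grasp; the last joint's range is limited). The gripper opens to 85 mm and grips with 20 to 120 N. Pads are 22 mm wide; open, the fingers measure 114 mm over their backs; the gripper's body (76 mm by 85 mm) begins 54 mm behind the grasp point. The pads swing forward as they close: fully open they stand 13 mm farther back than shut.
Start: joints at [1.256, 0.521, -0.036, 1.599, 0.021, 1.021, -0.113], TCP at [0.151, -0.606, 0.203] pointing down, gripper open.
Joint ranges: [-2.91, 2.91], [-0.3, 2.13], [-1.5, 1.42], [0.17, 2.43], [-1.26, 4.41], [0.16, 1.93], [-2.52, 2.52]. Speed limits (rad/s): [1.89, 1.89, 2.39, 2.39, 3.01, 3.01, 3.01].

INTERFACE

Orientations are given as [roll, pitch, yaw] about the fixed x, y, z axes, in that order (R = Rz(yaw) Ry(pitch) Rx(roll)).
In Python, from workcell import observe, viewer, bot gives the robot as it stands. The module is installed in compiled form; this text tells all that it offers.
- The arm moves only by the tool play_rows, never from a script. Its argument "motion" is a list of rows, each a list of 7 numbers: the shift along the tool's x, y, z in cm, then the turn, a rotation vector about the tool's x, y, z in rad, then the opening, from -1 (shut) to 1 (fully open), so that 0 is half open. A call has exactly 5 rows; each row is the pose to reach, as a shift and turn from the pose commanded when the call began, along the tool's axes at that moment; what a row does not reach only later rows make up. A row lasts 1/10 s, in which the tool goes at most 50 mm and 8.59 degrees, less where a joint would pass 70% of its speed; a pose out of reach is approached as far as the arm can. A call with a gripper value outside its range is refused whole. The fingers move at their own pace and stop on an object; "squeeze" is the grip in N (left out, the last holds). Time passes only in rows, so rows that repeat a pose let the fingers close, or fill a call up. It gives the time, the measured TCP pose, the force, the opening and the grip force at its end, in the units of the state.
- observe(): the state, without advancing time (a new reading comes with each control period).
- viewer.grab_frame(name): name is "side" or "top"; returns (picture, depth): 400x640x3 uint8, red, green, blue; 400x640 float32, m along the optical axis (not along the pixel's ray), 0 where there is no reading.
- viewer.camera_info(name): a dict with "fx", "fy", "cx", "cy" (pixels), "R" (3x3) and "t" (3): a world point X has camera coordinates R X + t. Camera axes: x right, y down, z forward; pixel columns grow to the right and rows downward; lengths in m; the calibration is good to about 2 mm. A picture is of the moment at which its call begins. camera_info takes no time and is no camera call.
- bot.job_done(): hands the job in; it is judged then, once.
The state is a dict: "clock": time; "qpos": joint angles; "qd": joint speeds; "joint_efforts": joint torques, N m; "position": TCP position; "tool_rot": TCP orientation; "force": force on the tool from outside, world axes, zero at the start; "moment": the same for the moment, N m; "grip_width": finger opening in m; "finger_force": force on a finger pad.
Only numpy, scipy, OpenCV 4.12 (cv2) and the standard library are available. Lean on these libraries where they do the work, as an engineer would, in place of code of your own. Each camera call takes 0.05 s, during which the arm holds its last target. There are 200 camera calls.

TASK

Park the heavy green vice in its wooden bay: walk it forward along the bench by pushing its two back corners in turn, first swinging the left end (the robot's left) clearly ahead of the right by some 10 degrees, then the right end as clearly ahead of the left, and so on until its front edge is flat against the stop bar, roughly centred. Then swing the steel keeper bar shut behind its right back corner and let go. Do not push on the vice's screw, lift or tip the vice or swing it far round, and leave the other things on the bench alone.

Things in the scene. Friction and masses are not known exactly. Their poses are not given: they have to be found in the camera images.
- vice: Loose green cast vice, about 1.9 kg; slides on the bench (a corner push takes 7 to 20 N and turns it about its other end). Foot plate 120 (x) by 190 (y) by 16 mm, two jaws in the middle 91 mm high, a pillar at each back corner to push on. Origin: under the plate's centre, on the bench; x forward to the stop bar, y left, z up. Parked, its origin is at bay x -60 mm, y near 0.
- left_back (a point): Centre of the flat back face of the vice's left back pillar (36 mm wide, 30 mm deep, 72 mm high, flush with the plate's back edge): vice x -60, y +77 mm, 35 mm above the bench. Axes of the vice. Parked, it is at bay x -120 mm.
- right_back (a point): The same point on the right back pillar: vice x -60, y -77 mm, 35 mm above the bench. Axes of the vice. Parked, it is at bay x -120 mm.
- screw: The vice's steel screw, fixed to it: an 18 mm rod 50 mm above the bench that sticks out 28 mm behind the middle of the vice's back edge, with an upright 8 mm bar near its end (vice x -80 mm, 18 to 82 mm above the bench). Not to be pushed. Its pose is that of the vice.
- bay: Fixed wooden bay. Origin: on the bench, middle of the stop bar's near face; x forward, y left. Stop bar 425 mm long, 35 mm high. Battens 20 mm high at y +-200. Posts at x -135, y +-200 carry a cross rail along y: x -150 to -120, 165 to 195 mm above the bench. The parked vice's back is under the rail, so the pushing tool must lean back to the robot about 40 degrees, tip forward.
- brace: Fixed diagonal wooden strip 75 mm long, 18 mm high, in the bay's left corner at bay x -25, y +175 mm; its x axis (length) is turned -45 degrees about z from the bay's x. Only a reference for the vice's swing.
- keeper (a joint): Angle of a steel bar on an upright pivot at bay x -137, y -150 mm. 0 rad = open, pointing along bay -x; 1.57 = shut, along bay +y, 10 mm behind the parked vice's right pillar; stop at 1.6. Shuts clockwise seen from above. Bar 105 mm long from the pivot, 14 mm thick, 10 to 36 mm above the bench; stays where left (2 N at its end moves it).
- keeper_end (a point): Point on the keeper bar's middle line, 85 mm from its pivot, 23 mm above the bench; its -x axis points from the pivot to the free end.
- glue: Bystander: glue bottle standing on the bench, 56 mm in diameter, 130 mm tall. Leave alone. Origin at the underside's centre.
- hammer: Bystander: hammer lying on the bench, 240 mm long. Leave alone. Origin at the centre of its underside.
- blank: Bystander: dark wooden neck blank lying flat, 160 x 50 x 22 mm. Leave alone. Origin at the underside's centre.
There are look-alikes about, which are no part of the job. Several things look just like the vice: the one meant starts farthest from the robot's base.

How it is judged:
On the way, in this order (a step that is already met when the one before it is completed fails the run):
1. the vice's left end is ahead: turned clockwise by more than 6 degrees in the bay (angle between the x axis of vice and the x axis of brace, either way round below 0.68 rad), for 0.1 s.
2. then its right end is ahead: turned anticlockwise by more than 6 degrees (angle between the x axis of vice and the x axis of brace, either way round above 0.89 rad), for 0.1 s.
3. the vice is home against the stop bar while the keeper is still open (x of each of left_back, right_back in the frame of bay above -0.127 m and y of vice in the frame of bay between -0.03 and 0.03 m and value of joint keeper below 0.9 rad), for 0.2 s.
At the end, for the whole second after the job is handed in: Both back faces of the vice are within 127 mm of the stop bar's near face (so its front edge is square against the bar within 7 mm), the vice is within 30 mm of the bay's centre line, flat on the bench and at rest, and the keeper is shut past 1.35 rad (x of each of left_back, right_back in the frame of bay above -0.127 m and y of vice in the frame of bay between -0.03 and 0.03 m and value of joint keeper above 1.35 rad and linear speed of vice below 0.01 m/s and angular speed of vice below 0.05 rad/s and angle between vice's own z axis and vertical below 0.05 rad and height (world z) of vice below 0.01 m); the robot touches nothing.
It fails at once if the vice is swung more than 30 degrees from the bay's line (angle between the x axis of vice and the x axis of bay, either way round above 0.524 rad).
It fails at once if the vice is tipped or lifted (angle between vice's own z axis and vertical above 0.15 rad or height (world z) of vice above 0.02 m).
It fails at once if the vice's screw is pushed with more than 3 N (contact force between any of the fingers, the arm and screw above 3 N).
It fails at once if a bystander is moved more than 25 mm (distance of any of glue, hammer, blank from where it was at the start of the episode above 0.025 m).
It also fails if it takes over 54 s, if anything falls off the work surface, if the arm or the gripper's body presses on something with over 40 N, if the wrist force passes 120 N, or if a joint passes its speed limit or range.

## Working session

There is one attempt and no reset: what is moved stays moved. The work goes in short steps, Python scripts to look and compute and a tool call to move; the robot and the scene stay as the last step left them, time stands still between calls to the robot, and variables do not carry over. Pictures are saved under pics/ and viewed, at most 10 in all, crops included, and the job is handed in when it is done.

Besides the shell and the picture viewer there is one more tool, called by a JSON object that holds its "method" and its "body". play_rows: Moves the arm, as the interface text tells. Its arguments: {"type":"object","properties":{"motion":{"type":"array"},"squeeze":{"type":"number"}},"required":["motion"]}

```bash
mkdir -p pics
python3 - <<'E'
from workcell import observe, viewer, bot
import cv2, numpy as np
s=observe(); print({k:np.round(v,3) for k,v in s.items()})
for n in ("side","top"):
    p,d=viewer.grab_frame(n); cv2.imwrite(f"pics/{n}0.png",p[:,:,::-1]); np.save(f"{n}0.npy",d)
    c=viewer.camera_info(n); print(n,c)
E
```

```text
{'clock': np.float64(0.0), 'qpos': array([ 1.256,  0.522, -0.036,  1.6  ,  0.021,  1.021, -0.113]), 'qd': array([ 0.   , -0.001,  0.002, -0.001, -0.002, -0.002,  0.001]), 'joint_efforts': array([ 0.0000e+00, -9.2710e+01,  1.9800e+00, -3.6994e+01,  1.8000e-02,
        8.0000e-03,  0.0000e+00]), 'position': array([ 0.151, -0.606,  0.203]), 'tool_rot': array([-3.14 ,  0.   ,  0.245]), 'force': array([ 0.467,  0.1  , -0.627]), 'moment': array([-0.006,  0.021,  0.023]), 'finger_force': np.float64(0.0), 'grip_width': np.float64(0.085)}
side {'fx': 371.1754747433725, 'fy': 371.1754747433725, 'cx': 329.02670906864563, 'cy': 198.57327770715204, 'R': array([[-0.83438067, -0.55104456,  0.01260115],
       [-0.40324603,  0.59468216, -0.69551835],
       [ 0.37576792, -0.58540843, -0.71839783]]), 't': array([0.4079808 , 0.23041698, 0.87650105])}
top {'fx': 364.05567351710965, 'fy': 364.05567351710965, 'cx': 321.72096622006933, 'cy': 202.22754605956945, 'R': array([[-1.34581461e-02, -9.99909418e-01,  1.82407934e-04],
       [-9.94560493e-01,  1.33673086e-02, -1.03299276e-01],
       [ 1.03287481e-01, -1.57163247e-03, -9.94650303e-01]]), 't': array([0.0432877 , 0.48585759, 1.0812542 ])}
```

View pics/top0.png

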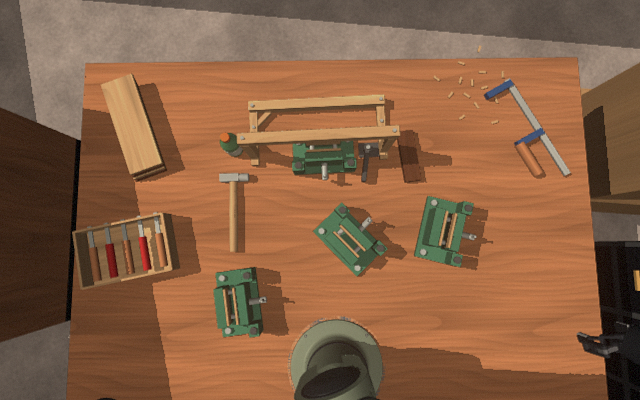

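View pics/side0.png

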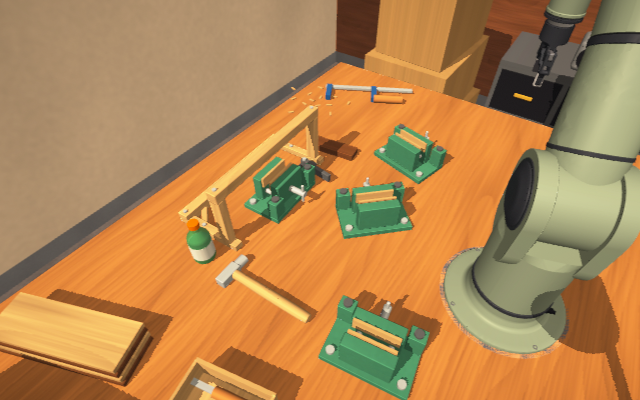

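Candidates for the vice (top view): (323,158) in the bay, (350,240), (445,232) and (238,302). By the description the farthest from the base (335,360) is the one at (323,158), with its screw at (324,172). I'll check it in a crop.

```bash
cat > h.py <<'E'
import numpy as np, cv2
from workcell import observe, viewer, bot
def ray(n,u,v,z):
    c=viewer.camera_info(n); R=c["R"];t=c["t"]
    d=R.T@np.array([(u-c["cx"])/c["fx"],(v-c["cy"])/c["fy"],1]); o=-R.T@t
    return o+d*(z-o[2])/d[2]
def proj(n,X):
    c=viewer.camera_info(n); p=c["R"]@np.asarray(X)+c["t"]; return np.array([c["fx"]*p[0]/p[2]+c["cx"],c["fy"]*p[1]/p[2]+c["cy"]])
def cloud(n,d):
    c=viewer.camera_info(n); v,u=np.mgrid[0:400,0:640]
    P=np.stack([(u-c["cx"])/c["fx"]*d,(v-c["cy"])/c["fy"]*d,d],-1)
    return (P-c["t"])@c["R"]
E
python3 - <<'E'
from h import *
a=cv2.imread("pics/top0.png")[80:200,210:440]; a=cv2.resize(a,None,fx=3.4,fy=3.4,interpolation=cv2.INTER_CUBIC)
b=cv2.imread("pics/side0.png")[95:260,170:365]; b=cv2.resize(b,None,fx=3.5,fy=3.5,interpolation=cv2.INTER_CUBIC)
cv2.imwrite("pics/topc.png",a); cv2.imwrite("pics/sidec.png",b)
print(a.shape,b.shape)
E
```

```text
(408, 782, 3) (578, 682, 3)
```

View pics/topc.png

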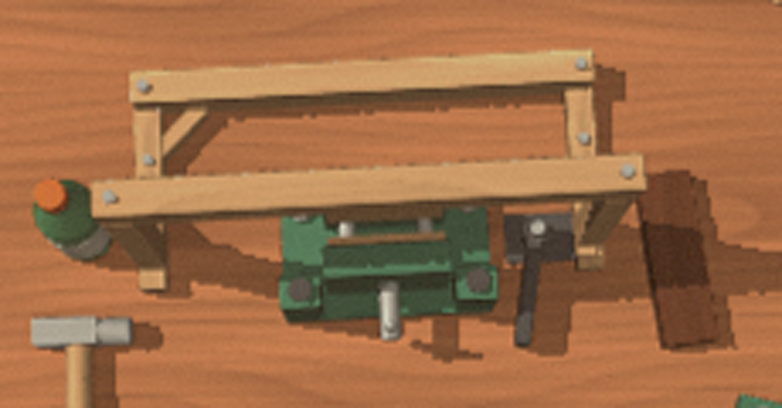

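View pics/sidec.png

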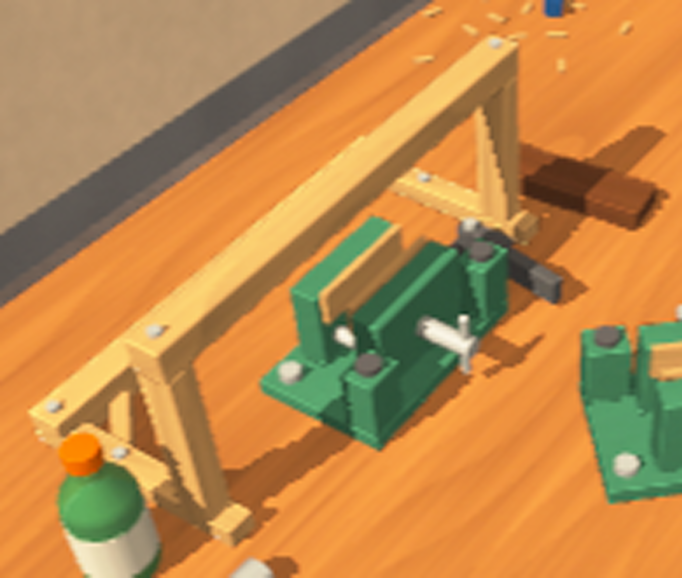

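The crops show the bay vice (screw towards the robot; pillars at full-frame (298,166) and (351,163)), the keeper open at (366,163), glue to the left at (230,145), and the blank to the right at (410,157). Next I'll measure poses from the depth.

Run:
```python
from h import *
d=np.load("top0.npy"); P=cloud("top",d); im=cv2.imread("pics/top0.png"); hsv=cv2.cvtColor(im,cv2.COLOR_BGR2HSV)
C=lambda u,v:(u/3.4+210,v/3.4+80)
print("cam",ray("top",320,200,0))
# clicked points
for nm,u,v,z in [("stopL far",132,72,.035),("stopR far",592,52,.035),("stopL near",134,101,.035),("stopR near",592,80,.035),("pilL top",301,290,.072),("pilR top",479,281,.072),("plateBL",289,322,.016),("plateBR",495,312,.016),("kpivot",537,227,.036),("kendL",517,343,.036),("kendR",531,345,.036),("railL near",95,217,.195),("railR near",645,190,.195),("railL far",92,183,.195),("railR far",642,155,.195),("glue cap",50,195,.13),("hammer head L",32,330,.02),("hamR",132,330,.02)]:
    print(nm,np.round(ray("top",*C(u,v),z),3), np.round(P[int(round(C(u,v)[1])),int(round(C(u,v)[0]))],3))
def seg(zlo,zhi,u0,u1,v0,v1,green=False):
    m=(P[...,2]>zlo)&(P[...,2]<zhi)&(d>0)
    m[:v0]=0;m[v1:]=0;m[:,:u0]=0;m[:,u1:]=0
    if green: m&=(hsv[...,0]>55)&(hsv[...,0]<95)&(hsv[...,1]>60)
    return m
def rect(m,nm):
    p=P[m][:,:2].astype(np.float32); r=cv2.minAreaRect(p); print(nm,len(p),np.round(r[0],4),np.round(r[1],4),round(r[2],2), "zmed",np.round(np.median(P[m][:,2]),4))
    lo=np.percentile(p,[2,98],axis=0); print("   ",np.round(lo,3).tolist())
rect(seg(.02,.05,245,390,92,112),"stop")
rect(seg(.18,.21,230,405,120,150),"rail")
rect(seg(.06,.08,290,310,150,180),"pillL"); rect(seg(.06,.08,343,358,150,180),"pillR")
rect(seg(.008,.1,285,360,140,180,True),"vice green")
rect(seg(.02,.05,358,380,150,185),"keeper")
```

```text
cam [0.4960458  0.04196884 0.        ]
stopL far [0.803 0.259 0.035] [0.804 0.258 0.034]
stopR far [ 0.817 -0.162  0.035] [ 0.832 -0.168  0.   ]
stopL near [0.776 0.257 0.035] [0.776 0.258 0.032]
stopR near [ 0.79  -0.161  0.035] [ 0.803 -0.167 -0.001]
pilL top [0.592 0.104 0.072] [0.591 0.102 0.078]
pilR top [ 0.597 -0.051  0.072] [ 0.594 -0.05   0.082]
plateBL [0.574 0.118 0.016] [ 0.576  0.119 -0.002]
plateBR [ 0.581 -0.069  0.016] [ 0.583 -0.072  0.   ]
kpivot [ 0.654 -0.107  0.036] [ 0.652 -0.106  0.041]
kendL [ 0.549 -0.086  0.036] [ 0.549 -0.087  0.031]
kendR [ 0.547 -0.099  0.036] [ 0.554 -0.103  0.   ]
railL near [0.625 0.254 0.195] [0.626 0.255 0.19 ]
railR near [ 0.641 -0.17   0.195] [ 0.691 -0.21   0.02 ]
railL far [0.652 0.256 0.195] [0.651 0.256 0.197]
railR far [ 0.668 -0.168  0.195] [ 0.728 -0.211  0.003]
glue cap [0.662 0.306 0.13 ] [0.663 0.305 0.13 ]
hammer head L [0.569 0.35  0.02 ] [0.568 0.35  0.024]
hamR [0.568 0.26  0.02 ] [ 0.572  0.264 -0.002]
stop 1488 [0.7972 0.0503] [0.4228 0.0485] 89.5 zmed 0.0341
    [[0.777, -0.154], [0.816, 0.255]]
rail 1999 [0.6488 0.0453] [0.0322 0.4296] 2.22 zmed 0.1943
    [[0.628, -0.16], [0.667, 0.251]]
pillL 125 [0.5906 0.0977] [0.0503 0.0296] 89.42 zmed 0.0722
    [[0.577, 0.077], [0.605, 0.123]]
pillR 130 [ 0.5977 -0.0479] [0.0303 0.0354] 0.25 zmed 0.0726
    [[0.583, -0.064], [0.612, -0.03]]
vice green 359 [0.6274 0.03  ] [0.0942 0.1856] 2.43 zmed 0.0193
    [[0.58, -0.063], [0.668, 0.121]]
keeper 162 [ 0.6052 -0.0994] [0.0432 0.1124] 63.63 zmed 0.0349
    [[0.549, -0.11], [0.644, -0.085]]
```

```bash
cat >> h.py <<'E'
from scipy.spatial.transform import Rotation as Ro
BY=0.036; BO=np.array([.783,.048,0]); RB=Ro.from_euler('z',BY)
def b2w(p): return RB.apply(p)+BO
def w2b(p): return RB.inv().apply(np.asarray(p)-BO)
def plan(way, start=None):
    """way: list of (world xyz, lean rad, yaw); prints shift cm / rotvec per leg in that leg's start axes"""
    s=observe(); p,R=(s["position"],Ro.from_euler('xyz',s["tool_rot"])) if start is None else start
    for q,lean,yaw in way:
        T=Ro.from_euler('xyz',[np.pi,-lean,yaw])
        print(np.round(R.inv().apply(np.asarray(q)-p)*100,1).tolist(), np.round((R.inv()*T).as_rotvec(),3).tolist()); p,R=np.asarray(q),T
E
python3 - <<'E'
from h import *
plan([((.42,-.36,.25),0,-.1),((.46,-.15,.25),0,BY),((.49,.1,.2),0,BY),((.49,.1,.12),.7,BY)])
E
```

```text
[32.0, -17.4, -4.7] [-0.001, 0.0, 0.345]
[1.9, -21.3, -0.0] [0.0, 0.0, -0.136]
[3.9, -24.9, 5.0] [0.0, 0.0, 0.0]
[0.0, -0.0, 8.0] [0.0, 0.7, 0.0]
```

{"method": "play_rows", "body": {"motion": [[3.5, -2, -1, 0, 0, 0, -1], [7, -4, -2, 0, 0, 0, -1], [10.5, -6, -3, 0, 0, 0, -1], [14, -7.5, -4, 0, 0, 0, -1], [16, -8.7, -4.7, 0, 0, 0, -1]], "squeeze": 60}}

```text
clock: 0.6
position: [0.2881, -0.4812, 0.2507]
tool_rot: [-3.142, -0.001, 0.247]
force: [1.3, -0.4, -0.1]
grip_width: 0.0125
finger_force: 0.0
```

{"method": "play_rows", "body": {"motion": [[3.5, -2, 0, 0, 0, 0.07, -1], [7, -4, 0, 0, 0, 0.14, -1], [10.5, -6, 0, 0, 0, 0.2, -1], [14, -7.5, 0, 0, 0, 0.3, -1], [16, -8.7, 0, 0, 0, 0.345, -1]]}}

```text
clock: 1.1
position: [0.422, -0.3577, 0.25]
tool_rot: [-3.141, -0.0, -0.102]
force: [0.7, 0.2, -0.0]
grip_width: -0.0002
finger_force: 0.0
```

{"method": "play_rows", "body": {"motion": [[0.4, -4, 0, 0, 0, 0, -1], [0.8, -8, 0, 0, 0, 0, -1], [1.2, -12, 0, 0, 0, -0.05, -1], [1.6, -17, 0, 0, 0, -0.1, -1], [1.9, -21.3, 0, 0, 0, -0.136, -1]]}}

```text
clock: 1.6
position: [0.4599, -0.1477, 0.2501]
tool_rot: [-3.141, 0.0, 0.038]
force: [1.4, 0.7, -0.3]
grip_width: -0.0
finger_force: 0.0
```

{"method": "play_rows", "body": {"motion": [[0.8, -5, 1, 0, 0, 0, -1], [1.6, -10, 2, 0, 0, 0, -1], [2.4, -15, 3, 0, 0, 0, -1], [3.2, -20, 4, 0, 0, 0, -1], [3.5, -24.8, 5, 0, 0, 0, -1]]}}

```text
clock: 2.1
position: [0.4859, 0.0956, 0.2009]
tool_rot: [-3.141, -0.0, 0.035]
force: [1.9, -1.1, -0.5]
grip_width: 0.0001
finger_force: 0.0
```

{"method": "play_rows", "body": {"motion": [[0, 0, 1.5, 0, 0.14, 0, -1], [0, 0, 3, 0, 0.28, 0, -1], [0, 0, 5, 0, 0.42, 0, -1], [0, 0, 7, 0, 0.56, 0, -1], [0, 0, 8, 0, 0.7, 0, -1]]}}

```text
clock: 2.6
position: [0.4857, 0.0868, 0.1579]
tool_rot: [3.106, -0.38, 0.038]
force: [0.3, 0.9, 0.5]
grip_width: -0.0004
finger_force: 0.0
```

Run:
```python
from h import *
s=observe(); print(np.round(s["position"],3),np.round(s["tool_rot"],3),np.round(s["qpos"],2))
plan([((.51,.102,.028),.7,BY),((.56,.102,.028),.7,BY)])
```

```text
[0.486 0.087 0.158] [ 3.106 -0.38   0.038] [-0.55  0.24  0.15  2.31  0.5   0.29 -2.41]
[-2.5, -1.9, 12.9] [0.034, 0.32, 0.007]
[3.8, 0.2, 3.2] [0.0, 0.0, 0.0]
```

```bash
sed -i "s/T=Ro.from_euler('xyz',\[np.pi,-lean,yaw\])/T=Ro.from_euler('xyz',[np.pi,-lean,yaw])*Ro.from_euler('z',-np.pi\/2)/" h.py
python3 - <<'E'
from h import *
T=lambda l,y:Ro.from_euler('xyz',[np.pi,-l,y])
plan([((.50,.10,.20),0,BY-.85),((.50,.10,.20),.0,BY-.15),((.5,.1,.18),.0,BY),((.5,.1,.12),.65,BY)])
E
```

```text
[2.9, -1.1, -3.4] [0.17, -0.351, -0.717]
[0.0, 0.0, 0.0] [-0.0, 0.0, -0.7]
[0.0, -0.0, 2.0] [-0.0, -0.0, -0.15]
[0.0, -0.0, 6.0] [-0.65, 0.0, 0.0]
```

{"method": "play_rows", "body": {"motion": [[0.6, -0.2, -0.7, 0.03, -0.07, -0.12, -1], [1.2, -0.4, -1.4, 0.06, -0.14, -0.24, -1], [1.8, -0.7, -2.1, 0.09, -0.21, -0.36, -1], [2.4, -0.9, -2.8, 0.12, -0.28, -0.48, -1], [2.9, -1.1, -3.4, 0.15, -0.35, -0.6, -1]]}}

```text
clock: 3.1
position: [0.5003, 0.1, 0.2017]
tool_rot: [3.126, -0.052, 0.567]
force: [-0.8, -0.6, -0.9]
grip_width: 0.0001
finger_force: 0.0
```

Run:
```python
from h import *
s=observe(); print(np.round(s["position"],3),np.round(s["tool_rot"],3),np.round(s["qpos"],2))
plan([((.50,.10,.20),.0,BY-.25),((.5,.1,.18),.0,BY),((.5,.1,.12),.65,BY)])
```

```text
[0.5   0.1   0.202] [ 3.126 -0.052  0.567] [-0.12  0.32 -0.24  1.94  0.11  0.84 -1.42]
[-0.0, -0.0, 0.2] [0.035, -0.043, -0.79]
[0.0, -0.0, 2.0] [-0.0, 0.0, -0.25]
[0.0, -0.0, 6.0] [-0.65, 0.0, 0.0]
```

{"method": "play_rows", "body": {"motion": [[0, 0, 0, 0, -0.01, -0.14, -1], [0, 0, 0, 0.01, -0.02, -0.28, -1], [0, 0, 0, 0.02, -0.03, -0.42, -1], [0, 0, 0, 0.03, -0.04, -0.56, -1], [0, 0, 0.2, 0.03, -0.04, -0.7, -1]]}}

```text
clock: 3.6
position: [0.5004, 0.0999, 0.1984]
tool_rot: [3.135, -0.002, 1.267]
force: [-0.3, -0.2, -0.5]
grip_width: 0.0001
finger_force: 0.0
```

{"method": "play_rows", "body": {"motion": [[0, 0, 0, 0, 0, -0.14, -1], [0, 0, 0, 0, 0, -0.28, -1], [0, 0, 1, 0, 0, -0.34, -1], [0, 0, 2, 0, 0, -0.34, -1], [0, 0, 2, 0, 0, -0.34, -1]]}}

```text
clock: 4.1
position: [0.4997, 0.0996, 0.1772]
tool_rot: [3.136, 0.0, 1.6]
force: [-0.8, -0.4, 0.1]
grip_width: 0.0003
finger_force: 0.0
```

Run:
```python
from h import *
s=observe(); print(np.round(s["position"],3),np.round(s["tool_rot"],3),np.round(s["qpos"],2))
plan([((.5,.1,.12),.65,BY)])
```

```text
[0.5   0.1   0.177] [3.136 0.    1.6  ] [ 0.04  0.4  -0.45  1.92  0.23  0.87 -0.5 ]
[0.0, 0.0, 5.7] [-0.645, 0.003, -0.007]
```

{"method": "play_rows", "body": {"motion": [[0, 0, 1, -0.13, 0, 0, -1], [0, 0, 2, -0.26, 0, 0, -1], [0, 0, 3.5, -0.39, 0, 0, -1], [0, 0, 4.5, -0.52, 0, 0, -1], [0, 0, 5.5, -0.645, 0, -0.007, -1]]}}

```text
clock: 4.6
position: [0.5121, 0.0792, 0.143]
tool_rot: [2.708, 0.059, 1.565]
force: [-0.5, -1.2, -0.4]
grip_width: -0.0002
finger_force: 0.0
```

Run:
```python
from h import *
s=observe(); print(np.round(s["position"],3),np.round(s["tool_rot"],3),np.round(s["qpos"],2))
plan([((.52,.102,.03),.65,BY),((.56,.102,.03),.65,BY)])
```

```text
[0.512 0.079 0.143] [2.708 0.059 1.565] [-0.28  0.3  -0.17  2.3   1.04  0.32 -1.39]
[2.9, -4.0, 10.4] [-0.218, 0.073, -0.006]
[-0.1, 3.2, 2.4] [0.0, 0.0, 0.0]
```

{"method": "play_rows", "body": {"motion": [[0.5, -0.4, 1.5, 0, 0, 0, -1], [1, -0.8, 3, 0, 0, 0, -1], [1.5, -1, 4.5, 0, 0, 0, -1], [2, -1.2, 6.5, -0.1, 0.03, 0, -1], [2.5, -1.4, 8.5, -0.2, 0.06, 0, -1]]}}

```text
clock: 5.1
position: [0.522, 0.0748, 0.0714]
tool_rot: [2.659, 0.104, 1.565]
force: [-0.4, -2.2, -1.2]
grip_width: 0.0
finger_force: 0.0
```

Run:
```python
from h import *
s=observe(); print(np.round(s["position"],3),np.round(s["tool_rot"],3),np.round(s["qpos"],2))
plan([((.535,.102,.03),.65,BY),((.56,.102,.03),.65,BY)])
```

```text
[0.522 0.075 0.071] [2.659 0.104 1.565] [-0.27  0.49 -0.22  2.36  1.82  0.41 -2.19]
[3.1, -0.6, 4.0] [-0.169, 0.11, 0.021]
[-0.1, 2.0, 1.5] [0.0, 0.0, 0.0]
```

```bash
sed -i "s/Ro.from_euler('z',-np.pi\/2)/Ro.from_euler('z',-np.pi)/" h.py
python3 - <<'E'
from h import *
plan([((.52,.10,.12),.4,BY-.85),((.52,.1,.12),.4,BY-.15),((.52,.1,.12),.4,BY),((.54,.1,.03),.65,BY)])
E
```

```text
[2.0, 2.2, -4.6] [0.267, -0.096, -0.788]
[0.0, 0.0, 0.0] [-0.273, -0.0, -0.645]
[0.0, 0.0, 0.0] [-0.058, -0.0, -0.138]
[1.7, -0.1, 9.1] [-0.0, -0.25, 0.0]
```

{"method": "play_rows", "body": {"motion": [[0.5, 0.5, -1.2, 0.04, -0.01, -0.12, -1], [1, 1, -2.4, 0.08, -0.03, -0.24, -1], [1.5, 1.5, -3.6, 0.13, -0.05, -0.37, -1], [2, 2.2, -4.6, 0.18, -0.06, -0.5, -1], [2, 2.2, -4.6, 0.22, -0.08, -0.65, -1]]}}

```text
clock: 5.6
position: [0.5217, 0.0946, 0.1159]
tool_rot: [2.83, 0.295, 1.86]
force: [0.4, -0.5, -0.8]
grip_width: -0.0002
finger_force: 0.0
```

Run:
```python
from h import *
s=observe(); print(np.round(s["position"],3),np.round(s["tool_rot"],3),np.round(s["qpos"],2))
plan([((.52,.1,.12),.45,BY-.22),((.52,.1,.12),.5,BY),((.54,.1,.03),.65,BY)])
```

```text
[0.522 0.095 0.116] [2.83  0.295 1.86 ] [-0.39  0.41 -0.17  2.22  1.03  0.49 -1.12]
[0.4, 0.2, -0.5] [-0.116, 0.021, -1.025]
[0.0, 0.0, 0.0] [-0.101, -0.05, -0.196]
[2.6, -0.1, 8.9] [-0.0, -0.15, 0.0]
```

{"method": "play_rows", "body": {"motion": [[0.1, 0, 0, -0.01, 0, -0.14, -1], [0.2, 0.1, -0.2, -0.02, 0, -0.28, -1], [0.3, 0.2, -0.3, -0.04, 0.01, -0.42, -1], [0.4, 0.2, -0.4, -0.06, 0.01, -0.56, -1], [0.4, 0.2, -0.5, -0.08, 0.02, -0.7, -1]]}}

```text
clock: 6.1
position: [0.5205, 0.0999, 0.1193]
tool_rot: [3.02, 0.434, 2.602]
force: [-0.1, 0.4, -0.0]
grip_width: -0.0001
finger_force: 0.0
```

Run:
```python
from h import *
s=observe(); print(np.round(s["position"],3),np.round(s["tool_rot"],3),np.round(s["qpos"],2))
plan([((.52,.1,.12),.5,BY),((.54,.1,.03),.65,BY)])
```

```text
[0.52  0.1   0.119] [3.02  0.434 2.602] [-0.32  0.38 -0.23  2.27  1.21  0.43 -0.57]
[0.0, -0.0, -0.1] [-0.141, -0.033, -0.516]
[2.6, -0.1, 8.9] [-0.0, -0.15, 0.0]
```

{"method": "play_rows", "body": {"motion": [[0, 0, 0, -0.04, -0.01, -0.13, -1], [0, 0, 0, -0.07, -0.02, -0.26, -1], [0, 0, 0, -0.11, -0.03, -0.39, -1], [0, 0, 0, -0.14, -0.03, -0.516, -1], [0, 0, 0, -0.14, -0.03, -0.516, -1]]}}

```text
clock: 6.6
position: [0.5206, 0.0986, 0.1193]
tool_rot: [3.14, 0.497, -3.111]
force: [0.3, 0.4, 0.2]
grip_width: 0.0003
finger_force: 0.0
```

Run:
```python
from h import *
s=observe(); print(np.round(s["position"],3),np.round(s["tool_rot"],3),np.round(s["qpos"],2))
plan([((.54,.1,.03),.65,BY),((.56,.1,.03),.65,BY)])
```

```text
[0.521 0.099 0.119] [ 3.14   0.497 -3.111] [-0.25  0.36 -0.21  2.35  1.71  0.26 -0.48]
[2.6, 0.1, 8.8] [-0.002, -0.153, -0.005]
[-1.6, -0.1, 1.2] [0.0, 0.0, 0.0]
```

{"method": "play_rows", "body": {"motion": [[0.5, 0, 2, -0.0, -0.03, 0, -1], [1, 0, 4, 0, -0.06, 0, -1], [1.6, 0, 6, 0, -0.09, 0, -1], [2.2, 0.1, 7.5, 0, -0.12, 0, -1], [2.6, 0.1, 8.8, 0, -0.15, 0, -1]]}}

```text
clock: 7.1
position: [0.5395, 0.1023, 0.0303]
tool_rot: [3.14, 0.641, -3.113]
force: [0.9, -0.6, -1.1]
grip_width: -0.0002
finger_force: 0.0
```

Run:
```python
from h import *
s=observe(); print(np.round(s["position"],3),np.round(s["tool_rot"],3),np.round(s["qpos"],2),np.round(s["force"],1))
plan([((.555,.102,.03),.65,BY),((.585,.103,.03),.65,BY)])
p,d=viewer.grab_frame("side"); b=cv2.resize(p[70:290,140:440,::-1],None,fx=2.6,fy=2.6); cv2.imwrite("pics/s1.png",b)
```

```text
[0.539 0.102 0.03 ] [ 3.14   0.641 -3.113] [ 0.08  0.74 -0.67  2.43  2.29  0.83 -0.97] [ 0.9 -0.6 -1.1]
[-1.2, -0.1, 0.9] [-0.003, -0.009, -0.006]
[-2.4, -0.0, 1.8] [0.0, 0.0, 0.0]
```

View pics/s1.png

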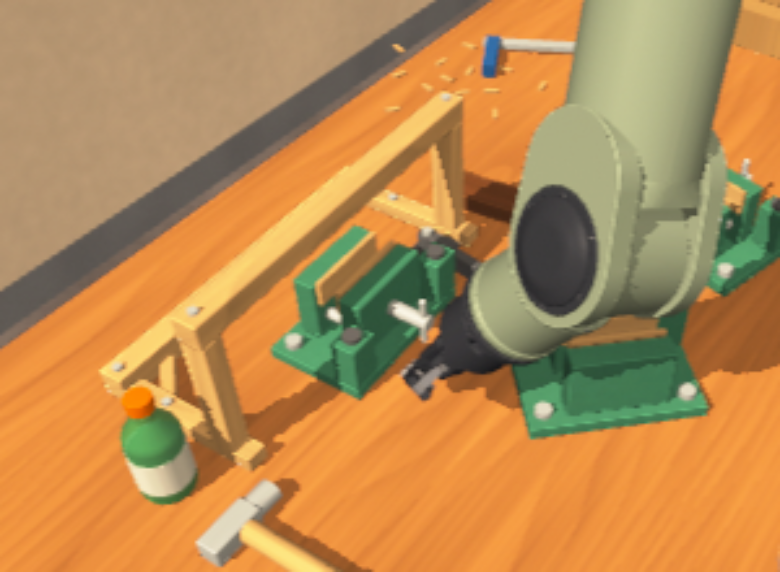

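{"method": "play_rows", "body": {"motion": [[-0.5, 0, 0.4, 0, 0, 0, -1], [-1, 0, 0.7, 0, 0, 0, -1], [-1.4, 0, 1.1, 0, 0, 0, -1], [-1.8, 0, 1.4, 0, 0, 0, -1], [-2.2, 0, 1.7, 0, 0, 0, -1]]}}

```text
clock: 7.65
position: [0.5681, 0.1028, 0.0313]
tool_rot: [-3.141, 0.641, -3.107]
force: [-0.1, 0.2, 0.5]
grip_width: 0.0001
finger_force: 0.0
```

{"method": "play_rows", "body": {"motion": [[-0.4, 0, 0.3, 0, 0, 0, -1], [-0.8, 0, 0.6, 0, 0, 0, -1], [-1.2, 0, 0.9, 0, 0, 0, -1], [-1.6, 0, 1.2, 0, 0, 0, -1], [-2, 0, 1.5, 0, 0, 0, -1]]}}

```text
clock: 8.15
position: [0.5909, 0.104, 0.0297]
tool_rot: [3.14, 0.637, -3.107]
force: [-20.0, 3.3, 14.0]
grip_width: -0.0002
finger_force: 9.7
```

```bash
cat >> h.py <<'E'
def vice(save=None):
    """pose of vice from the two dark round pillar tops (z .072) in a top or side picture plus green pillar-top cloud"""
    p,d=viewer.grab_frame("top"); P=cloud("top",d); hsv=cv2.cvtColor(p,cv2.COLOR_RGB2HSV)
    if save: cv2.imwrite(save,cv2.resize(p[80:220,220:450,::-1],None,fx=3.4,fy=3.4,interpolation=cv2.INTER_CUBIC))
    B=w2b(P.reshape(-1,3)).reshape(P.shape)
    m=(d>0)&(B[...,2]>.062)&(B[...,2]<.082)&(B[...,0]>-.24)&(B[...,0]<-.03)&(abs(B[...,1])<.14)
    n,l,st,ce=cv2.connectedComponentsWithStats(m.astype(np.uint8))
    for i in range(1,n):
        if st[i,4]>25:
            q=B[l==i]; r=cv2.minAreaRect(q[:,:2].astype(np.float32))
            print("blob",st[i,4],"bay c",np.round(r[0],3),"size",np.round(r[1],3),"px",np.round(ce[i]))
    # plate back edge: white-free; green mask
    g=((hsv[...,0]>55)&(hsv[...,0]<95)&(hsv[...,1]>60)&(hsv[...,2]>30)).astype(np.uint8)
    return p,d,B,g
E
python3 - <<'E'
from h import *
s=observe(); print(np.round(s["position"],3),np.round(s["tool_rot"],3),np.round(s["qpos"],2),np.round(s["force"],1))
vice("pics/t2.png")
E
```

```text
[0.591 0.104 0.03 ] [ 3.14   0.637 -3.107] [ 0.09  0.74 -0.62  2.31  2.27  0.72 -0.87] [-20.    3.3  14. ]
blob 58 bay c [-0.127 -0.01 ] size [0.101 0.006] px [321. 143.]
blob 130 bay c [-0.189 -0.088] size [0.033 0.031] px [349. 163.]
blob 152 bay c [-0.196  0.066] size [0.033 0.047] px [298. 166.]
blob 56 bay c [-0.183 -0.01 ] size [0.107 0.007] px [322. 162.]
```

View pics/t2.png

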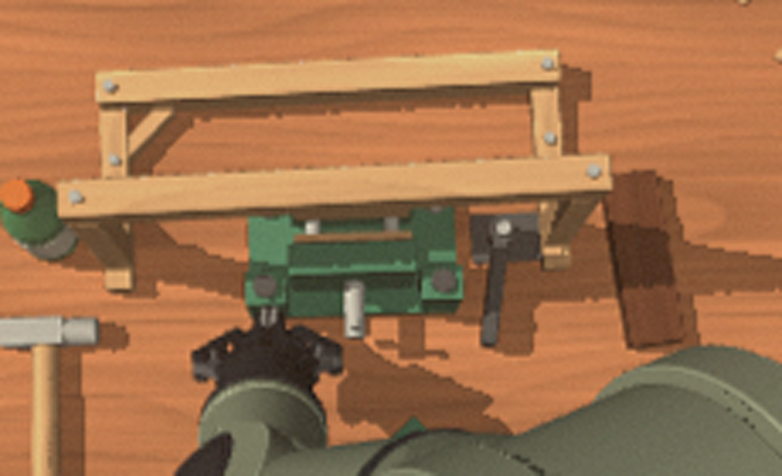

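The tip is at the left pillar's back (crop (268,315)), and the pillar disc (263,287) has moved only slightly. I'll check where the TCP projects.

Run:
```python
from h import *
s=observe(); X=s["position"]; R=Ro.from_euler('xyz',s["tool_rot"])
p,d=viewer.grab_frame("top"); 
f=np.array([-220,-80]);
for q in (0,-.02,-.05): 
    Y=X+R.apply([0,0,q]); print("tcp axis",q,np.round(Y,3),"top crop px",np.round((proj("top",Y)+f)*3.4))
C=lambda u,v:(u/3.4+220,v/3.4+80)
for u,v,z in [(263,287,.072),(443,280,.072),(249,308,.016),(463,308,.016)]: print(np.round(w2b(ray("top",*C(u,v),z)),3))
q,_=viewer.grab_frame("side"); b=cv2.resize(q[120:260,200:390,::-1],None,fx=4,fy=4,interpolation=cv2.INTER_CUBIC); cv2.imwrite("pics/s2.png",b)
print("side crop tcp",(proj("side",X)-[200,120])*4)
```

```text
tcp axis 0 [0.591 0.104 0.03 ] top crop px [269. 300.]
tcp axis -0.02 [0.58  0.104 0.046] top crop px [269. 309.]
tcp axis -0.05 [0.562 0.103 0.07 ] top crop px [268. 324.]
[-0.186  0.066  0.072]
[-0.188 -0.09   0.072]
[-0.193  0.082  0.016]
[-0.203 -0.112  0.016]
side crop tcp [307.79844276 362.76680111]
```

View pics/s2.png

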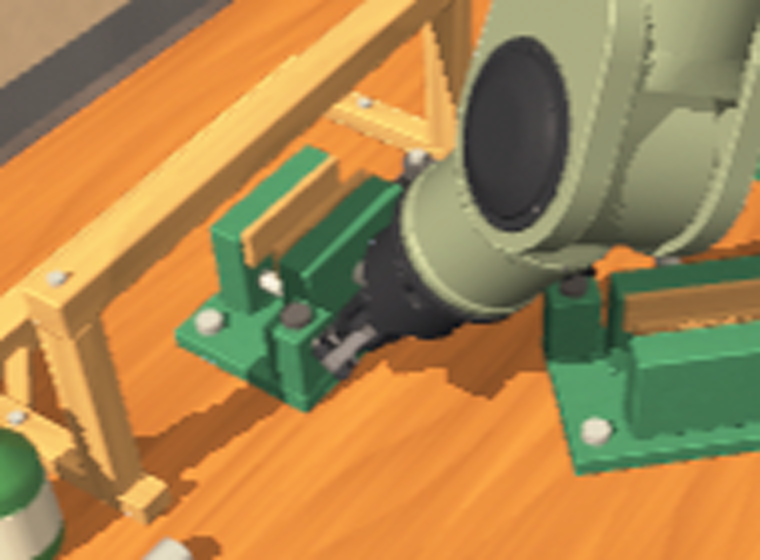

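The tip bears on the left pillar's back face at side-crop (318,362), and the plate's left corner is about 13 mm ahead. I'll keep pushing.

{"method": "play_rows", "body": {"motion": [[-0.4, 0, 0.3, 0, 0, 0, -1], [-0.8, 0, 0.6, 0, 0, 0, -1], [-1.2, 0, 0.9, 0, 0, 0, -1], [-1.4, 0, 1.05, 0, 0, 0, -1], [-1.4, 0, 1.05, 0, 0, 0, -1]]}}

```text
clock: 8.8
position: [0.6083, 0.106, 0.0296]
tool_rot: [3.139, 0.637, -3.106]
force: [-10.4, 7.5, 4.4]
grip_width: -0.0002
finger_force: 5.3
```

```bash
cat >> h.py <<'E'
def discs():
    """dark discs on the two pillar tops -> bay coords, yaw"""
    p,d=viewer.grab_frame("top"); h=cv2.cvtColor(p,cv2.COLOR_RGB2HSV)
    B=w2b(cloud("top",d).reshape(-1,3)).reshape(400,640,3)
    m=((d>0)&(B[...,2]>.06)&(B[...,2]<.085)&(B[...,0]>-.24)&(B[...,0]<-.05)&(abs(B[...,1])<.14)&(h[...,1]<110)&(h[...,2]<110)).astype(np.uint8)
    n,l,st,ce=cv2.connectedComponentsWithStats(m)
    return [(int(st[i,4]),np.round(ce[i],1).tolist(),np.round(w2b(ray("top",*ce[i],.075)),4)[:2].tolist()) for i in range(1,n) if st[i,4]>8],p
def right_edge(p):
    """line along the plate/pillar... green mask for the right part"""
E
python3 - <<'E'
from h import *
s=observe(); print(np.round(s["position"],3),np.round(w2b(s["position"]),3),np.round(s["force"],1))
r,p=discs()
for x in r: print(x)
cv2.imwrite("pics/t3.png",cv2.resize(p[120:190,270:400,::-1],None,fx=6,fy=6,interpolation=cv2.INTER_CUBIC))
E
```

```text
[0.608 0.106 0.03 ] [-0.172  0.064  0.03 ] [-10.4   7.5   4.4]
(127, [297.3, 158.9], [-0.1708, 0.0651])
(73, [323.2, 158.1], [-0.1719, -0.0112])
(83, [349.5, 161.0], [-0.1846, -0.0879])
(10, [301.1, 167.2], [-0.1959, 0.055])
(10, [346.6, 167.0], [-0.2019, -0.0783])
```

View pics/t3.png

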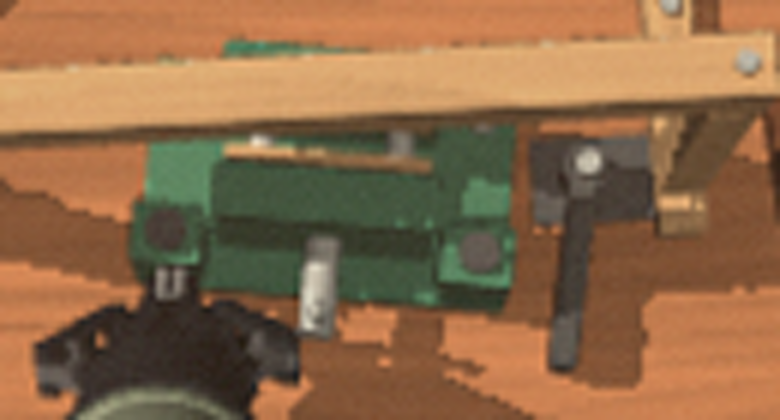

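Left disc (168,228) and right disc (481,250) in the crop give about 7° clockwise. A little more to go.

{"method": "play_rows", "body": {"motion": [[-0.4, 0, 0.3, 0, 0, 0, -1], [-0.8, 0, 0.6, 0, 0, 0, -1], [-1, 0.1, 0.7, 0, 0, 0, -1], [-1, 0.1, 0.7, 0, 0, 0, -1], [-1, 0.1, 0.7, 0, 0, 0, -1]]}}

```text
clock: 9.35
position: [0.6206, 0.1067, 0.0298]
tool_rot: [3.14, 0.637, -3.107]
force: [-4.7, 6.1, -1.7]
grip_width: -0.0001
finger_force: 3.2
```

```bash
cat >> h.py <<'E'
def pose():
    """vice yaw (deg) and centre in bay from disc pair (blobs near pillars)"""
    r,p=discs(); s=observe(); print("tcp bay",np.round(w2b(s["position"]),3),"F",np.round(s["force"],1),"q",np.round(s["qpos"],2),"t",round(float(s["clock"]),2))
    h=cv2.cvtColor(p,cv2.COLOR_RGB2HSV); out=[]
    for a,c,b in r:
        if abs(abs(b[1]+.012)-.077)<.03 and a>30:
            u,v=np.round(c).astype(int); w=h[v-9:v+10,u-9:u+10].astype(int)
            m=((w[...,1]<85)&(w[...,2]<110)).astype(np.uint8); n,l,st,ce=cv2.connectedComponentsWithStats(m)
            print(a,c,[(int(st[i,4]),np.round(w2b(ray("top",*(ce[i]+[u-9,v-9]),.075)),4)[:2].tolist()) for i in range(1,n) if st[i,4]>8])
    return p
E
python3 - <<'E'
from h import *
p=pose(); h=cv2.cvtColor(p,cv2.COLOR_RGB2HSV); print(h[161:164,349:352].reshape(-1,3).tolist()); print(h[157:160,297:300].reshape(-1,3).tolist()); print("green", h[163,354],h[155,300])
E
```

```text
tcp bay [-0.16   0.064  0.03 ] F [-5.1  6.7 -1.6] q [ 0.08  0.75 -0.59  2.24  2.24  0.67 -0.81] t 9.4
143 [297.6, 156.2] [(225, [-0.1645, 0.0564])]
98 [349.2, 161.9] [(219, [-0.1844, -0.0803])]
[[16, 46, 94], [18, 50, 102], [13, 42, 97], [12, 44, 98], [16, 39, 97], [16, 54, 100], [13, 49, 99], [13, 40, 101], [18, 45, 96]]
[[36, 56, 68], [41, 64, 68], [52, 73, 80], [53, 69, 85], [52, 65, 86], [53, 63, 85], [35, 73, 59], [41, 65, 67], [46, 65, 75]]
green [ 66  86 125] [19 58 70]
```

```bash
python3 - <<'E'
s=open('h.py').read()
s=s.replace("m=((w[...,1]<85)&(w[...,2]<110))","m=((w[...,0]<32)&(w[...,1]<75)&(w[...,2]>60)&(w[...,2]<125)&(np.hypot(*np.mgrid[-9:10,-9:10])<9))")
open('h.py','w').write(s)
E
python3 - <<'E'
from h import *
pose()
# retreat plan: back 7cm and up, over to right pillar
X=lambda bx,by,z:b2w([bx,by,z])
plan([(X(-.24,.066,.05),.65,BY),(X(-.24,.066,.14),.6,BY),(X(-.24,-.09,.14),.6,BY),(X(-.24,-.09,.03),.65,BY)])
E
```

```text
tcp bay [-0.16   0.064  0.03 ] F [-6.5  5.  -1.6] q [ 0.08  0.75 -0.59  2.24  2.24  0.67 -0.81] t 9.45
144 [297.7, 156.3] [(34, [-0.1541, 0.0647]), (19, [-0.1794, 0.0627])]
96 [349.3, 161.8] [(33, [-0.1854, -0.0867])]
[5.2, 0.2, -6.4] [0.001, -0.013, -0.001]
[-5.4, -0.0, -7.2] [0.0, 0.05, -0.0]
[-0.0, -15.6, 0.0] [0.0, 0.0, 0.0]
[6.2, 0.0, 9.1] [-0.0, -0.05, 0.0]
```

Run:
```python
from h import *
X=lambda bx,by,z:b2w([bx,by,z])
plan([(X(-.23,.066,.05),.65,BY),(X(-.23,.0,.14),.55,BY),(X(-.23,-.087,.12),.55,BY),(X(-.23,-.087,.03),.65,BY)])
```

```text
[4.4, 0.2, -5.8] [0.001, -0.013, -0.001]
[-5.4, -6.6, -7.2] [0.0, 0.1, -0.0]
[1.0, -8.7, 1.7] [0.0, 0.0, 0.0]
[4.7, 0.0, 7.7] [-0.0, -0.1, 0.0]
```

{"method": "play_rows", "body": {"motion": [[1, 0, -1.3, 0, 0, 0, -1], [2, 0, -2.6, 0, 0, 0, -1], [3, 0, -3.9, 0, 0, 0, -1], [4.1, 0.1, -5.3, 0, 0, 0, -1], [4.3, 0.1, -5.8, 0, 0, 0, -1]]}}

```text
clock: 9.95
position: [0.5515, 0.104, 0.0514]
tool_rot: [-3.142, 0.638, -3.107]
force: [0.7, 0.0, 0.5]
grip_width: 0.0003
finger_force: 0.0
```

{"method": "play_rows", "body": {"motion": [[-1.2, 0, -1.7, 0, 0.02, 0, -1], [-2.4, 0, -3.4, 0, 0.04, 0, -1], [-3.6, -2, -5, 0, 0.06, 0, -1], [-4.8, -4.5, -6.5, 0, 0.08, 0, -1], [-5.4, -6.6, -7.2, 0, 0.1, 0, -1]]}}

```text
clock: 10.45
position: [0.5568, 0.0372, 0.144]
tool_rot: [3.14, 0.543, -3.109]
force: [-0.1, -0.1, -0.5]
grip_width: -0.0001
finger_force: 0.0
```

Run:
```python
from h import *
s=observe(); print(np.round(w2b(s["position"]),3),np.round(s["tool_rot"],3),np.round(s["qpos"],2),np.round(s["force"],1))
X=lambda bx,by,z:b2w([bx,by,z])
plan([(X(-.23,-.087,.12),.55,BY),(X(-.23,-.087,.03),.65,BY)])
```

```text
[-0.226 -0.003  0.144] [ 3.14   0.543 -3.109] [ 0.06  0.35 -0.36  2.31  1.72  0.23 -0.3 ] [-0.1 -0.1 -0.5]
[1.5, -8.4, 1.9] [0.0, -0.007, -0.003]
[4.7, 0.0, 7.7] [-0.0, -0.1, 0.0]
```

{"method": "play_rows", "body": {"motion": [[0.3, -2, 0.4, 0, 0, 0, -1], [0.6, -4, 0.8, 0, 0, 0, -1], [0.9, -6, 1.2, 0, 0, 0, -1], [1.2, -8, 1.6, 0, 0, 0, -1], [1.4, -8.4, 1.9, 0, 0, 0, -1]]}}

```text
clock: 10.95
position: [0.5562, -0.0485, 0.1177]
tool_rot: [-3.141, 0.54, -3.111]
force: [0.8, 0.0, -0.1]
grip_width: -0.0
finger_force: 0.0
```

{"method": "play_rows", "body": {"motion": [[1, 0, 1.7, 0, -0.02, 0, -1], [2, 0, 3.4, 0, -0.04, 0, -1], [3, 0, 5, 0, -0.06, 0, -1], [4, 0, 6.6, 0, -0.08, 0, -1], [4.7, 0, 7.6, 0, -0.1, 0, -1]]}}

```text
clock: 11.45
position: [0.5547, -0.0455, 0.0275]
tool_rot: [3.14, 0.64, -3.11]
force: [0.5, -0.3, -0.0]
grip_width: -0.0002
finger_force: 0.0
```

Run:
```python
from h import *
s=observe(); print(np.round(w2b(s["position"]),3),np.round(s["tool_rot"],3),np.round(s["qpos"],2),np.round(s["force"],1))
X=lambda bx,by,z:b2w([bx,by,z])
plan([(X(-.18,-.087,.03),.65,BY),(X(-.15,-.087,.03),.65,BY)])
```

```text
[-0.232 -0.085  0.027] [ 3.14  0.64 -3.11] [ 0.6   0.79 -0.79  2.41  2.49  0.7  -0.7 ] [ 0.5 -0.3 -0. ]
[-4.3, -0.2, 2.9] [-0.001, -0.01, -0.003]
[-2.4, 0.0, 1.8] [0.0, 0.0, 0.0]
```

{"method": "play_rows", "body": {"motion": [[-0.9, 0, 0.6, 0, 0, 0, -1], [-1.8, 0, 1.2, 0, 0, 0, -1], [-2.6, -0.1, 1.8, 0, 0, 0, -1], [-3.4, -0.1, 2.4, 0, 0, 0, -1], [-4.2, -0.1, 3, 0, 0, 0, -1]]}}

```text
clock: 11.95
position: [0.6061, -0.0462, 0.0298]
tool_rot: [-3.14, 0.638, -3.109]
force: [-16.1, -8.0, 4.9]
grip_width: 0.0
finger_force: 7.1
```

{"method": "play_rows", "body": {"motion": [[-0.5, 0, 0.4, 0, 0, 0, -1], [-1, 0, 0.8, 0, 0, 0, -1], [-1.5, 0, 1.1, 0, 0, 0, -1], [-2, 0, 1.5, 0, 0, 0, -1], [-2.4, 0, 1.8, 0, 0, 0, -1]]}}

```text
clock: 12.45
position: [0.6361, -0.0458, 0.0297]
tool_rot: [-3.14, 0.639, -3.109]
force: [-12.0, -6.9, 3.0]
grip_width: -0.0002
finger_force: 6.3
```

Run:
```python
from h import *
pose()
```

```text
tcp bay [-0.149 -0.088  0.03 ] F [-6.2 -5.2 -2.1] q [ 0.52  0.79 -0.7   2.22  2.39  0.55 -0.59] t 12.5
148 [348.2, 150.9] [(35, [-0.1458, -0.0877]), (26, [-0.1717, -0.0884])]
103 [297.1, 153.7] [(23, [-0.1519, 0.0658])]
```

{"method": "play_rows", "body": {"motion": [[-0.5, 0, 0.4, 0, 0, 0, -1], [-0.9, 0, 0.7, 0, 0, 0, -1], [-1.4, 0, 1, 0, 0, 0, -1], [-1.7, 0, 1.3, 0, 0, 0, -1], [-1.7, 0, 1.3, 0, 0, 0, -1]]}}

```text
clock: 13.0
position: [0.6581, -0.045, 0.0298]
tool_rot: [-3.14, 0.64, -3.109]
force: [-6.1, -6.6, 1.2]
grip_width: 0.0001
finger_force: 3.7
```

Run:
```python
from h import *
p=pose()
cv2.imwrite("pics/t4.png",cv2.resize(p[100:190,270:400,::-1],None,fx=6,fy=6,interpolation=cv2.INTER_CUBIC))
```

```text
tcp bay [-0.128 -0.088  0.03 ] F [-6.1 -6.6  0.7] q [ 0.49  0.79 -0.67  2.17  2.37  0.52 -0.56] t 13.05
71 [348.5, 145.1] [(15, [-0.1269, -0.0876]), (24, [-0.15, -0.0883])]
98 [297.0, 153.2] [(30, [-0.1476, 0.0658])]
```

View pics/t4.png

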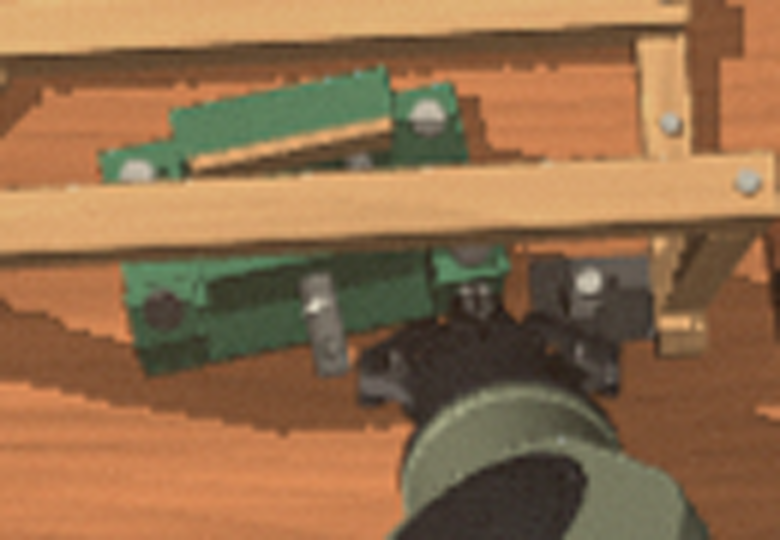

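The front corner studs (137,172) and (428,117), measured against the stop bar's slope, give about 8.5° anticlockwise. I'll nudge a bit more, then move to the left pillar.

{"method": "play_rows", "body": {"motion": [[-0.2, 0, 0.15, 0, 0, 0, -1], [-0.4, 0, 0.3, 0, 0, 0, -1], [-0.5, 0, 0.4, 0, 0, 0, -1], [-0.5, 0, 0.4, 0, 0, 0, -1], [-0.5, 0, 0.4, 0, 0, 0, -1]]}}

```text
clock: 13.55
position: [0.664, -0.045, 0.0296]
tool_rot: [-3.139, 0.64, -3.109]
force: [-11.4, -8.1, 6.4]
grip_width: 0.0003
finger_force: 6.5
```

Run:
```python
from h import *
p=pose()
X=lambda bx,by,z:b2w([bx,by,z])
plan([(X(-.235,-.088,.06),.65,BY),(X(-.24,-.02,.14),.55,BY),(X(-.23,.068,.12),.55,BY),(X(-.215,.068,.03),.65,BY)])
```

```text
tcp bay [-0.122 -0.089  0.03 ] F [-12.   -7.1   6.7] q [ 0.49  0.8  -0.66  2.15  2.36  0.51 -0.56] t 13.6
62 [348.1, 145.0] [(23, [-0.143, -0.0882])]
98 [297.3, 153.1] [(27, [-0.147, 0.0649])]
[7.2, 0.0, -9.2] [-0.004, -0.01, -0.003]
[-4.4, 6.8, -6.7] [0.0, 0.1, -0.0]
[0.2, 8.8, 2.2] [0.0, 0.0, 0.0]
[3.4, -0.0, 8.5] [-0.0, -0.1, 0.0]
```

{"method": "play_rows", "body": {"motion": [[1.5, 0, -1.9, 0, 0, 0, -1], [3, 0, -3.8, 0, 0, 0, -1], [4.5, 0, -5.7, 0, 0, 0, -1], [6, 0, -7.6, 0, 0, 0, -1], [7, 0, -8.9, 0, 0, 0, -1]]}}

```text
clock: 14.1
position: [0.5544, -0.0471, 0.0597]
tool_rot: [-3.14, 0.64, -3.107]
force: [0.2, -0.6, 0.0]
grip_width: 0.0001
finger_force: 0.0
```

{"method": "play_rows", "body": {"motion": [[-1.4, 0, -2, 0, 0.02, 0, -1], [-2.8, 1, -4, 0, 0.05, 0, -1], [-4, 2.5, -6, 0, 0.08, 0, -1], [-4.4, 4.5, -6.7, 0, 0.1, 0, -1], [-4.4, 6.8, -6.7, 0, 0.1, 0, -1]]}}

```text
clock: 14.6
position: [0.5502, 0.0218, 0.1427]
tool_rot: [3.141, 0.546, -3.109]
force: [0.4, 0.7, -1.0]
grip_width: 0.0001
finger_force: 0.0
```

{"method": "play_rows", "body": {"motion": [[0, 2, 0, 0, 0, 0, -1], [0, 4, 0, 0, 0, 0, -1], [0, 6, 0.5, 0, 0, 0, -1], [0, 8, 1.5, 0, 0, 0, -1], [0.2, 8.8, 2.2, 0, 0, 0, -1]]}}

```text
clock: 15.1
position: [0.5557, 0.1124, 0.1201]
tool_rot: [3.139, 0.543, -3.107]
force: [0.8, -0.2, 0.2]
grip_width: 0.0003
finger_force: 0.0
```

Run:
```python
from h import *
s=observe(); print(s["clock"],np.round(w2b(s["position"]),3),np.round(s["tool_rot"],3),np.round(s["qpos"],2),np.round(s["force"],1))
p=pose()
X=lambda bx,by,z:b2w([bx,by,z])
plan([(X(-.215,.065,.03),.65,BY),(X(-.165,.065,.03),.65,BY),(X(-.135,.065,.03),.65,BY)])
```

```text
15.1 [-0.225  0.072  0.12 ] [ 3.139  0.543 -3.107] [ 0.02  0.44 -0.55  2.29  1.72  0.43 -0.44] [ 0.8 -0.2  0.2]
tcp bay [-0.225  0.073  0.119] F [-0.8  1.9 -1.4] q [ 0.02  0.44 -0.55  2.29  1.72  0.43 -0.44] t 15.15
32 [348.5, 142.9] []
98 [297.3, 153.1] [(32, [-0.1473, 0.0652])]
[3.7, -0.8, 8.2] [0.002, -0.109, -0.001]
[-4.0, 0.0, 3.0] [0.0, 0.0, 0.0]
[-2.4, 0.0, 1.8] [0.0, 0.0, 0.0]
```

{"method": "play_rows", "body": {"motion": [[0.8, -0.2, 1.8, 0, -0.02, 0, -1], [1.6, -0.4, 3.5, 0, -0.04, 0, -1], [2.3, -0.6, 5.2, 0, -0.06, 0, -1], [3, -0.7, 6.8, 0, -0.08, 0, -1], [3.7, -0.7, 8.2, 0, -0.11, 0, -1]]}}

```text
clock: 15.65
position: [0.5662, 0.1021, 0.0298]
tool_rot: [3.141, 0.652, -3.109]
force: [0.6, -0.5, -0.3]
grip_width: -0.0005
finger_force: 0.0
```

{"method": "play_rows", "body": {"motion": [[-0.8, 0, 0.6, 0, 0, 0, -1], [-1.6, 0, 1.2, 0, 0, 0, -1], [-2.4, 0, 1.8, 0, 0, 0, -1], [-3.2, 0, 2.4, 0, 0, 0, -1], [-4, 0, 3, 0, 0, 0, -1]]}}

```text
clock: 16.15
position: [0.6165, 0.1041, 0.0308]
tool_rot: [3.142, 0.651, -3.108]
force: [0.1, -0.1, -0.2]
grip_width: -0.0001
finger_force: 0.0
```

{"method": "play_rows", "body": {"motion": [[-0.5, 0, 0.4, 0, 0, 0, -1], [-1, 0, 0.8, 0, 0, 0, -1], [-1.5, 0, 1.1, 0, 0, 0, -1], [-2, 0, 1.5, 0, 0, 0, -1], [-2.4, 0, 1.8, 0, 0, 0, -1]]}}

```text
clock: 16.65
position: [0.6431, 0.1072, 0.0289]
tool_rot: [3.139, 0.646, -3.106]
force: [-15.4, 7.5, 5.3]
grip_width: 0.0001
finger_force: 6.9
```

```bash
cat >> h.py <<'E'
def studs():
    """white studs on plate front corners (z~.02) and front jaw, seen between rail and stop bar"""
    p,d=viewer.grab_frame("top"); h=cv2.cvtColor(p,cv2.COLOR_RGB2HSV)
    B=w2b(cloud("top",d).reshape(-1,3)).reshape(400,640,3)
    m=((d>0)&(h[...,1]<60)&(h[...,2]>130)&(B[...,0]>-.13)&(B[...,0]<.0)&(abs(B[...,1])<.12)&(B[...,2]<.05)).astype(np.uint8)
    n,l,st,ce=cv2.connectedComponentsWithStats(m)
    for i in range(1,n):
        if st[i,4]>5: print("stud",st[i,4],np.round(ce[i],1),"bay@.022",np.round(w2b(ray("top",*ce[i],.022)),4)[:2])
    return p
E
python3 - <<'E'
from h import *
p=pose(); studs()
E
```

```text
tcp bay [-0.137  0.064  0.029] F [-9.   5.3  0.3] q [ 0.1   0.77 -0.59  2.19  2.23  0.65 -0.77] t 16.7
31 [347.8, 142.9] []
110 [297.4, 150.2] [(33, [-0.133, 0.0657]), (24, [-0.1588, 0.0645])]
stud 16 [342.2 115. ] bay@.022 [-0.0259 -0.078 ]
stud 32 [293.3 123.5] bay@.022 [-0.0457  0.0756]
stud 6 [307.7 127.8] bay@.022 [-0.0617  0.0316]
```

{"method": "play_rows", "body": {"motion": [[-0.4, 0, 0.3, 0, 0, 0, -1], [-0.8, 0, 0.6, 0, 0, 0, -1], [-1.2, 0, 0.9, 0, 0, 0, -1], [-1.6, 0, 1.2, 0, 0, 0, -1], [-1.8, 0, 1.3, 0, 0, 0, -1]]}}

```text
clock: 17.25
position: [0.6655, 0.1078, 0.0292]
tool_rot: [3.139, 0.646, -3.106]
force: [-8.3, 6.1, -2.8]
grip_width: -0.0001
finger_force: 4.3
```

Run:
```python
from h import *
p=pose(); studs()
```

```text
tcp bay [-0.115  0.064  0.029] F [-7.3  4.9 -2.4] q [ 0.09  0.78 -0.57  2.14  2.2   0.62 -0.72] t 17.3
32 [296.9, 146.8] [(20, [-0.1365, 0.0636])]
stud 12 [346.2 113.1] bay@.022 [-0.0203 -0.0908]
stud 31 [296.5 116.5] bay@.022 [-0.0238  0.0648]
stud 7 [309.7 121.6] bay@.022 [-0.042   0.0243]
```

{"method": "play_rows", "body": {"motion": [[-0.2, 0, 0.2, 0, 0, 0, -1], [-0.4, 0, 0.3, 0, 0, 0, -1], [-0.6, 0, 0.5, 0, 0, 0, -1], [-0.7, 0, 0.5, 0, 0, 0, -1], [-0.7, 0, 0.5, 0, 0, 0, -1]]}}

```text
clock: 17.85
position: [0.6718, 0.1083, 0.0288]
tool_rot: [3.139, 0.643, -3.105]
force: [-28.5, 3.1, 10.9]
grip_width: 0.0
finger_force: 14.3
```

Run:
```python
from h import *
studs(); s=observe(); print(np.round(w2b(s["position"]),3),np.round(s["force"],1))
X=lambda bx,by,z:b2w([bx,by,z])
plan([(X(-.235,.066,.06),.65,BY),(X(-.24,.0,.14),.55,BY),(X(-.23,-.09,.12),.55,BY),(X(-.2,-.09,.03),.65,BY)])
```

```text
stud 31 [297.3 114.6] bay@.022 [-0.0177  0.0621]
stud 12 [347.2 113.1] bay@.022 [-0.0205 -0.0939]
stud 7 [310.  120.3] bay@.022 [-0.0379  0.0232]
[-0.109  0.064  0.029] [-28.1   3.3  12. ]
[8.2, 0.2, -10.1] [0.003, -0.007, 0.0]
[-4.4, -6.6, -6.7] [0.0, 0.1, -0.0]
[0.2, -9.0, 2.2] [0.0, 0.0, 0.0]
[2.1, 0.0, 9.2] [-0.0, -0.1, 0.0]
```

{"method": "play_rows", "body": {"motion": [[1.6, 0, -1.6, 0, 0, 0, -1], [3.2, 0, -3.6, 0, 0, 0, -1], [4.8, 0, -5.8, 0, 0, 0, -1], [6.5, 0.1, -8, 0, 0, 0, -1], [8, 0.2, -10, 0, 0, 0, -1]]}}

```text
clock: 18.4
position: [0.5503, 0.1038, 0.062]
tool_rot: [-3.142, 0.649, -3.108]
force: [-0.4, 0.5, -0.1]
grip_width: 0.0002
finger_force: 0.0
```

{"method": "play_rows", "body": {"motion": [[-1.4, 0, -2, 0, 0.02, 0, -1], [-2.8, -1, -4, 0, 0.05, 0, -1], [-4, -2.5, -6, 0, 0.08, 0, -1], [-4.4, -4.5, -6.7, 0, 0.1, 0, -1], [-4.4, -6.6, -6.7, 0, 0.1, 0, -1]]}}

```text
clock: 18.9
position: [0.5496, 0.0377, 0.1444]
tool_rot: [3.141, 0.553, -3.108]
force: [0.3, 0.4, -0.8]
grip_width: 0.0
finger_force: 0.0
```

{"method": "play_rows", "body": {"motion": [[0, -2, 0, 0, 0, 0, -1], [0, -4, 0, 0, 0, 0, -1], [0, -6, 0.5, 0, 0, 0, -1], [0, -8, 1.5, 0, 0, 0, -1], [0.2, -9, 2.2, 0, 0, 0, -1]]}}

```text
clock: 19.4
position: [0.5614, -0.0535, 0.1219]
tool_rot: [-3.141, 0.55, -3.109]
force: [-0.5, 0.1, -0.4]
grip_width: -0.0001
finger_force: 0.0
```

Run:
```python
from h import *
s=observe(); print(s["clock"],np.round(w2b(s["position"]),3),np.round(s["tool_rot"],3),np.round(s["qpos"],2),np.round(s["force"],1))
X=lambda bx,by,z:b2w([bx,by,z])
plan([(X(-.2,-.092,.03),.65,BY),(X(-.15,-.092,.03),.65,BY),(X(-.12,-.09,.03),.65,BY)])
```

```text
19.4 [-0.225 -0.093  0.122] [-3.141  0.55  -3.109] [ 0.43  0.43 -0.52  2.31  2.06  0.21 -0.41] [-0.5  0.1 -0.4]
[2.7, 0.2, 9.1] [-0.002, -0.1, -0.003]
[-4.0, 0.0, 3.0] [0.0, 0.0, 0.0]
[-2.4, 0.2, 1.8] [0.0, 0.0, 0.0]
```

{"method": "play_rows", "body": {"motion": [[0.6, 0, 1.9, 0, -0.02, 0, -1], [1.1, 0, 3.7, 0, -0.04, 0, -1], [1.7, 0.1, 5.5, 0, -0.06, 0, -1], [2.3, 0.2, 7.5, 0, -0.08, 0, -1], [2.7, 0.2, 9.1, 0, -0.1, 0, -1]]}}

```text
clock: 19.9
position: [0.5855, -0.0489, 0.0292]
tool_rot: [3.14, 0.65, -3.109]
force: [0.1, -0.0, -0.4]
grip_width: -0.0002
finger_force: 0.0
```

{"method": "play_rows", "body": {"motion": [[-0.8, 0, 0.6, 0, 0, 0, -1], [-1.6, 0, 1.2, 0, 0, 0, -1], [-2.4, 0, 1.8, 0, 0, 0, -1], [-3.2, 0, 2.4, 0, 0, 0, -1], [-4, 0, 3, 0, 0, 0, -1]]}}

```text
clock: 20.4
position: [0.6368, -0.0473, 0.0317]
tool_rot: [-3.141, 0.651, -3.107]
force: [0.4, -0.4, -0.1]
grip_width: 0.0002
finger_force: 0.0
```

{"method": "play_rows", "body": {"motion": [[-0.6, 0, 0.4, 0, 0, 0, -1], [-1.2, 0, 0.9, 0, 0, 0, -1], [-1.7, 0, 1.3, 0, 0, 0, -1], [-2.2, 0.1, 1.6, 0, 0, 0, -1], [-2.6, 0.2, 1.9, 0, 0, 0, -1]]}}

```text
clock: 20.9
position: [0.6679, -0.0441, 0.0311]
tool_rot: [3.141, 0.649, -3.108]
force: [-0.9, 0.1, 0.9]
grip_width: 0.0001
finger_force: 0.0
```

Run:
```python
from h import *
studs(); s=observe(); print(np.round(w2b(s["position"]),3),np.round(s["force"],1))
```

```text
stud 30 [297.3 114.7] bay@.022 [-0.018  0.062]
stud 12 [347.2 113.1] bay@.022 [-0.0205 -0.0939]
stud 7 [310.  120.3] bay@.022 [-0.0379  0.0232]
[-0.118 -0.088  0.031] [1.1 0.7 0.2]
```

Not in contact yet; push slowly to the stop.

{"method": "play_rows", "body": {"motion": [[-0.2, 0, 0.1, 0, 0, 0, -1], [-0.3, 0, 0.3, 0, 0, 0, -1], [-0.5, 0, 0.4, 0, 0, 0, -1], [-0.6, 0, 0.5, 0, 0, 0, -1], [-0.7, 0, 0.5, 0, 0, 0, -1]]}}

```text
clock: 21.45
position: [0.6744, -0.045, 0.0303]
tool_rot: [-3.141, 0.647, -3.11]
force: [-7.3, -3.9, -3.8]
grip_width: -0.0003
finger_force: 3.5
```

Run:
```python
from h import *
studs(); s=observe(); print(np.round(w2b(s["position"]),3),np.round(s["force"],1))
```

```text
stud 9 [346.7 111.7] bay@.022 [-0.0158 -0.0926]
stud 31 [296.5 114.7] bay@.022 [-0.0179  0.0644]
stud 8 [309.9 119.9] bay@.022 [-0.0366  0.0236]
[-0.112 -0.089  0.03 ] [-7.2 -3.8 -2.9]
```

{"method": "play_rows", "body": {"motion": [[-0.1, 0, 0.1, 0, 0, 0, -1], [-0.2, 0, 0.2, 0, 0, 0, -1], [-0.3, 0, 0.3, 0, 0, 0, -1], [-0.4, 0, 0.3, 0, 0, 0, -1], [-0.4, 0, 0.3, 0, 0, 0, -1]]}}

```text
clock: 22.0
position: [0.6785, -0.0454, 0.03]
tool_rot: [-3.141, 0.645, -3.11]
force: [-22.5, -6.7, 10.6]
grip_width: -0.0001
finger_force: 11.0
```

Run:
```python
from h import *
studs(); s=observe(); print(np.round(w2b(s["position"]),3),np.round(s["force"],1))
```

```text
stud 15 [345.8 110.7] bay@.022 [-0.0125 -0.0901]
stud 29 [296.2 114.7] bay@.022 [-0.0178  0.0655]
stud 6 [309.5 119.7] bay@.022 [-0.0358  0.0247]
[-0.108 -0.09   0.03 ] [-21.2  -7.5   9.2]
```

{"method": "play_rows", "body": {"motion": [[-0.1, 0, 0.05, 0, 0, 0, -1], [-0.2, 0, 0.1, 0, 0, 0, -1], [-0.2, 0, 0.2, 0, 0, 0, -1], [-0.2, 0, 0.2, 0, 0, 0, -1], [-0.2, 0, 0.2, 0, 0, 0, -1]]}}

```text
clock: 22.55
position: [0.6789, -0.0453, 0.0294]
tool_rot: [-3.141, 0.643, -3.109]
force: [-57.8, -11.5, 41.7]
grip_width: -0.0001
finger_force: 29.4
```

Run:
```python
from h import *
p=studs(); s=observe(); print(np.round(w2b(s["position"]),3),np.round(s["force"],1))
cv2.imwrite("pics/t5.png",cv2.resize(p[90:190,260:390,::-1],None,fx=6,fy=6,interpolation=cv2.INTER_CUBIC))
```

```text
stud 16 [345.6 110.6] bay@.022 [-0.0123 -0.0896]
stud 29 [296.3 114.6] bay@.022 [-0.0175  0.0652]
stud 7 [309.7 119.6] bay@.022 [-0.0356  0.024 ]
[-0.107 -0.089  0.029] [-58.3 -11.4  41.2]
```

View pics/t5.png

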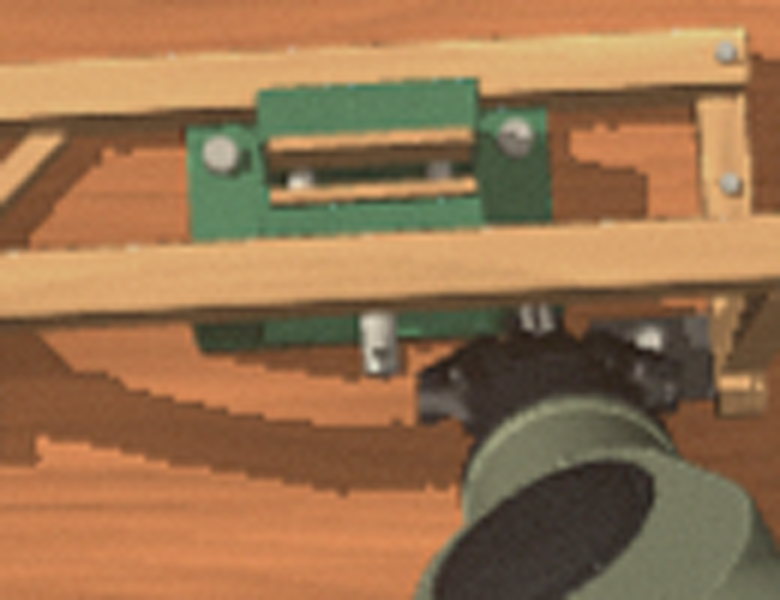

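The vice is home: its front edge (188,128)–(548,108) runs along the stop bar, and the force rose to 58 N. Now I'll retreat and look at the keeper.

Run:
```python
from h import *
X=lambda bx,by,z:b2w([bx,by,z])
plan([(X(-.235,-.090,.06),.65,BY),(X(-.25,-.18,.13),.55,BY)])
```

```text
[8.4, -0.1, -10.1] [-0.003, -0.007, -0.003]
[-3.0, -9.0, -6.5] [0.0, 0.1, -0.0]
```

{"method": "play_rows", "body": {"motion": [[1.6, 0, -1.4, 0, 0, 0, -1], [3.2, 0, -3.4, 0, 0, 0, -1], [4.8, 0, -5.6, 0, 0, 0, -1], [6.5, 0, -8, 0, 0, 0, -1], [8.1, 0, -10.2, 0, 0, 0, -1]]}}

```text
clock: 23.1
position: [0.5563, -0.048, 0.0635]
tool_rot: [3.142, 0.649, -3.108]
force: [-0.5, -0.5, 0.8]
grip_width: 0.0
finger_force: 0.0
```

Run:
```python
from h import *
s=observe(); print(s["clock"],np.round(w2b(s["position"]),3),np.round(s["force"],1))
X=lambda bx,by,z:b2w([bx,by,z])
plan([(X(-.24,-.13,.13),.55,BY),(X(-.25,-.19,.13),.55,BY)])
```

```text
23.1 [-0.23  -0.088  0.064] [-0.5 -0.5  0.8]
[-3.2, -4.2, -5.9] [-0.001, 0.099, -0.002]
[0.9, -6.0, -0.5] [0.0, 0.0, 0.0]
```

{"method": "play_rows", "body": {"motion": [[-1, 0, -2, 0, 0.03, 0, -1], [-2, 0, -4, 0, 0.06, 0, -1], [-3.2, -1, -6, 0, 0.1, 0, -1], [-3.2, -3, -6, 0, 0.1, 0, -1], [-3.2, -5, -6, 0, 0.1, 0, -1]]}}

```text
clock: 23.6
position: [0.5496, -0.0976, 0.1323]
tool_rot: [-3.139, 0.552, -3.103]
force: [-0.2, 0.1, 0.2]
grip_width: -0.0002
finger_force: 0.0
```

{"method": "play_rows", "body": {"motion": [[0.3, -1.5, 0, 0, 0, 0, -1], [0.6, -3, 0, 0, 0, 0, -1], [0.9, -4.5, 0, 0, 0, 0, -1], [0.9, -6, 0, 0, 0, 0, -1], [0.9, -6, 0, 0, 0, 0, -1]]}}

```text
clock: 24.1
position: [0.5425, -0.1607, 0.1254]
tool_rot: [3.141, 0.549, -3.112]
force: [0.9, 0.4, -0.5]
grip_width: -0.0
finger_force: 0.0
```

Run:
```python
from h import *
s=observe(); print(s["clock"],np.round(w2b(s["position"]),3),np.round(s["force"],1),np.round(s["qpos"],2))
p=studs()
q,_=viewer.grab_frame("side")
a=cv2.resize(p[100:200,280:440,::-1],None,fx=4.9,fy=4.9,interpolation=cv2.INTER_CUBIC)[:290]
cv2.imwrite("pics/k0.png",np.vstack([cv2.resize(p[120:182,300:440,::-1],(784,347),interpolation=cv2.INTER_CUBIC),cv2.resize(q[130:200,230:380,::-1],(784,250),interpolation=cv2.INTER_CUBIC)]))
```

```text
24.1 [-0.248 -0.2    0.125] [ 0.9  0.4 -0.5] [ 0.89  0.49 -0.75  2.26  1.76  0.16  0.18]
stud 14 [345.9 110.8] bay@.022 [-0.0129 -0.0903]
stud 29 [296.3 114.6] bay@.022 [-0.0175  0.0652]
stud 6 [309.5 119.7] bay@.022 [-0.0358  0.0247]
```

View pics/k0.png

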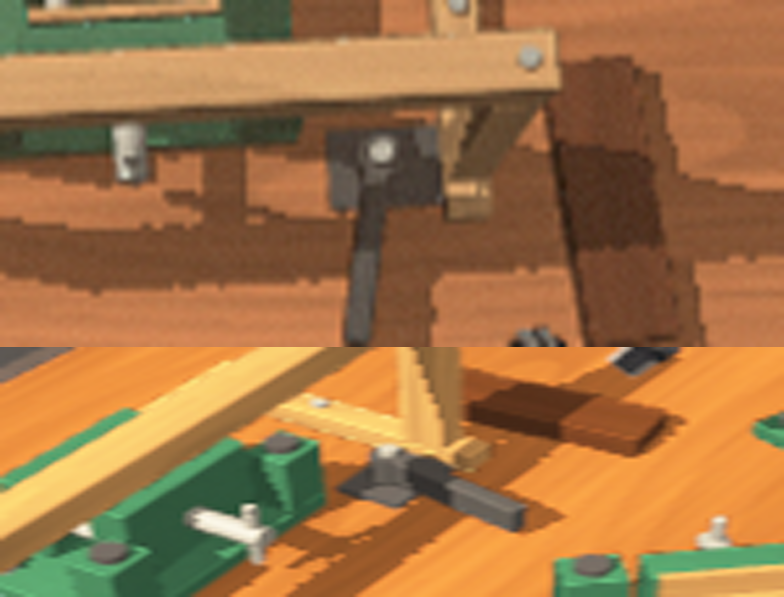

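The keeper is still open: pivot at crop (381,152), end at (357,340). The batten foot is at (470,215) and the blank's left edge at about (575,300).

Run:
```python
from h import *
C=lambda u,v:(u/5.6+300,v/5.6+120)
for n,u,v,z in [("pivot",381,152,.04),("end",357,342,.036),("endL",345,340,.036),("endR",370,340,.036),("foot",490,217,.01),("footL",447,217,.01),("blank",548,100,.022),("blank2",586,345,.022)]:
    print(n,np.round(w2b(ray("top",*C(u,v),z)),3))
X=lambda bx,by,z:b2w([bx,by,z])
plan([(X(-.222,-.195,.05),.6,BY),(X(-.215,-.190,.018),.65,BY),(X(-.21,-.15,.018),.65,BY)])
```

```text
pivot [-0.137 -0.15   0.04 ]
end [-0.24  -0.131  0.036]
endL [-0.239 -0.124  0.036]
endR [-0.239 -0.138  0.036]
foot [-0.169 -0.212  0.01 ]
footL [-0.168 -0.188  0.01 ]
blank [-0.107 -0.247  0.022]
blank2 [-0.246 -0.258  0.022]
[1.8, 0.3, 7.8] [-0.001, -0.051, -0.003]
[1.2, 0.5, 3.0] [-0.0, -0.05, 0.0]
[-0.4, 4.0, 0.3] [0.0, 0.0, 0.0]
```

{"method": "play_rows", "body": {"motion": [[0.4, 0.1, 1.6, 0, -0.01, 0, -1], [0.8, 0.2, 3.2, 0, -0.02, 0, -1], [1.2, 0.3, 4.8, 0, -0.03, 0, -1], [1.5, 0.3, 6.4, 0, -0.04, 0, -1], [1.8, 0.3, 7.8, 0, -0.05, 0, -1]]}}

```text
clock: 24.7
position: [0.5687, -0.1532, 0.0493]
tool_rot: [3.14, 0.601, -3.108]
force: [-0.3, 0.3, -0.5]
grip_width: -0.0003
finger_force: 0.0
```

{"method": "play_rows", "body": {"motion": [[0.3, 0.2, 0.8, 0, -0.01, 0, -1], [0.6, 0.4, 1.6, 0, -0.02, 0, -1], [0.9, 0.6, 2.4, 0, -0.04, 0, -1], [1.2, 0.8, 3, 0, -0.05, 0, -1], [1.2, 0.8, 3, 0, -0.05, 0, -1]]}}

```text
clock: 25.2
position: [0.5747, -0.1446, 0.0174]
tool_rot: [3.139, 0.649, -3.108]
force: [-0.5, 0.4, 0.3]
grip_width: 0.0003
finger_force: 0.0
```

Run:
```python
from h import *
s=observe(); print(s["clock"],np.round(w2b(s["position"]),3),np.round(s["force"],1),np.round(s["qpos"],2),np.round(s["tool_rot"],3))
X=lambda bx,by,z:b2w([bx,by,z])
plan([(X(-.212,-.156,.018),.65,BY),(X(-.21,-.124,.018),.65,BY),(X(-.194,-.10,.018),.65,BY),(X(-.178,-.09,.018),.65,BY),(X(-.162,-.085,.018),.65,BY)])
```

```text
25.2 [-0.215 -0.185  0.017] [-0.5  0.4  0.3] [ 1.03  0.98 -1.03  2.3   2.35  0.66 -0.16] [ 3.139  0.649 -3.108]
[-0.3, 2.9, 0.1] [0.001, -0.001, -0.002]
[-0.2, 3.2, 0.1] [0.0, 0.0, 0.0]
[-1.3, 2.4, 1.0] [0.0, 0.0, 0.0]
[-1.3, 1.0, 1.0] [0.0, 0.0, 0.0]
[-1.3, 0.5, 1.0] [0.0, 0.0, 0.0]
```

Sweep in two calls following the arc.

{"method": "play_rows", "body": {"motion": [[-0.1, 1.2, 0.1, 0, 0, 0, -1], [-0.3, 2.4, 0.1, 0, 0, 0, -1], [-0.3, 3.6, 0.1, 0, 0, 0, -1], [-0.4, 4.8, 0.2, 0, 0, 0, -1], [-0.5, 6.1, 0.2, 0, 0, 0, -1]]}}

```text
clock: 25.7
position: [0.5782, -0.084, 0.0199]
tool_rot: [-3.142, 0.65, -3.108]
force: [-0.1, -0.3, -0.1]
grip_width: 0.0005
finger_force: 0.0
```

{"method": "play_rows", "body": {"motion": [[-0.6, 1.2, 0.5, 0, 0, 0, -1], [-1.3, 2.4, 1, 0, 0, 0, -1], [-1.9, 3, 1.5, 0, 0, 0, -1], [-2.6, 3.4, 2, 0, 0, 0, -1], [-2.6, 3.4, 2, 0, 0, 0, -1]]}}

```text
clock: 26.2
position: [0.6108, -0.0496, 0.0198]
tool_rot: [3.141, 0.65, -3.108]
force: [0.2, -0.0, -0.1]
grip_width: -0.0003
finger_force: 0.0
```

Run:
```python
from h import *
s=observe(); print(s["clock"],np.round(w2b(s["position"]),3),np.round(s["force"],1),np.round(s["qpos"],2))
studs()
q,_=viewer.grab_frame("side"); p,_=viewer.grab_frame("top")
cv2.imwrite("pics/k1.png",np.vstack([cv2.resize(p[120:182,300:440,::-1],(784,347),interpolation=cv2.INTER_CUBIC),cv2.resize(q[130:200,230:380,::-1],(784,250),interpolation=cv2.INTER_CUBIC)]))
```

```text
26.2 [-0.176 -0.091  0.02 ] [ 0.2 -0.  -0.1] [ 0.8   1.01 -1.08  2.27  2.25  0.83 -0.25]
stud 15 [345.8 110.7] bay@.022 [-0.0125 -0.0901]
stud 29 [296.3 114.6] bay@.022 [-0.0175  0.0652]
stud 6 [309.5 119.7] bay@.022 [-0.0358  0.0247]
```

I've now viewed 11 pictures, one over the limit of 10, so I'll view no more and work from numbers. Next I'll find the keeper bar from depth.

```bash
cat >> h.py <<'E'
def keeper():
    for n in ("side","top"):
        p,d=viewer.grab_frame(n); h=cv2.cvtColor(p,cv2.COLOR_RGB2HSV); B=w2b(cloud(n,d).reshape(-1,3)).reshape(400,640,3)
        r=np.hypot(B[...,0]+.137,B[...,1]+.15)
        m=(d>0)&(B[...,2]>.026)&(B[...,2]<.042)&(r>.03)&(r<.115)&(h[...,1]<80)&(h[...,2]<130)
        q=B[m]; th=np.arctan2(q[:,1]+.15,-(q[:,0]+.137)); rr=r[m]
        print(n,len(q)); 
        for a in np.arange(-.3,2,.1):
            k=(th>=a)&(th<a+.1)
            if k.sum()>3: print("  th %.1f n %d r %.3f-%.3f"%(a,k.sum(),rr[k].min(),rr[k].max()))
E
python3 - <<'E'
from h import *
keeper()
E
```

```text
side 46
  th 0.1 n 13 r 0.031-0.103
  th 0.2 n 22 r 0.030-0.105
  th 0.3 n 8 r 0.032-0.042
top 67
  th 0.1 n 22 r 0.033-0.073
  th 0.2 n 25 r 0.030-0.087
  th 0.3 n 10 r 0.031-0.063
  th 1.8 n 6 r 0.060-0.075
```

Run:
```python
from h import *
X=lambda bx,by,z:b2w([bx,by,z])
plan([(X(-.205,-.12,.055),.65,BY),(X(-.205,-.185,.055),.65,BY),(X(-.2,-.185,.012),.65,BY),(X(-.2,-.185,.004),.65,BY)])
```

```text
[0.1, -2.8, -4.5] [-0.002, -0.001, -0.003]
[0.0, -6.5, -0.0] [0.0, 0.0, 0.0]
[2.2, 0.0, 3.7] [0.0, 0.0, 0.0]
[0.5, 0.0, 0.6] [0.0, 0.0, 0.0]
```

{"method": "play_rows", "body": {"motion": [[0.5, 0, -1, 0, 0, 0, -1], [0.4, 0, -2, 0, 0, 0, -1], [0.3, 0, -3.5, 0, 0, 0, -1], [0.2, -1.5, -4.5, 0, 0, 0, -1], [0.2, -3, -4.5, 0, 0, 0, -1]]}}

```text
clock: 26.95
position: [0.5812, -0.0813, 0.0557]
tool_rot: [-3.14, 0.65, -3.106]
force: [0.3, -0.1, -0.4]
grip_width: -0.0
finger_force: 0.0
```

Run:
```python
from h import *
X=lambda bx,by,z:b2w([bx,by,z])
s=observe(); print(s["clock"],np.round(w2b(s["position"]),3),np.round(s["force"],1))
plan([(X(-.205,-.188,.055),.65,BY),(X(-.2,-.188,.012),.65,BY),(X(-.2,-.188,.004),.65,BY)])
```

```text
26.95 [-0.206 -0.122  0.056] [ 0.3 -0.1 -0.4]
[-0.1, -6.6, 0.1] [-0.002, 0.0, -0.0]
[2.2, -0.0, 3.7] [0.0, 0.0, 0.0]
[0.5, 0.0, 0.6] [0.0, 0.0, 0.0]
```

{"method": "play_rows", "body": {"motion": [[0, -1.5, 0, 0, 0, 0, -1], [0, -3, 0, 0, 0, 0, -1], [0, -4.5, 0, 0, 0, 0, -1], [0, -6, 0, 0, 0, 0, -1], [0, -6.6, 0.1, 0, 0, 0, -1]]}}

```text
clock: 27.45
position: [0.5843, -0.1488, 0.0539]
tool_rot: [-3.14, 0.65, -3.109]
force: [0.0, -0.4, 0.6]
grip_width: -0.0003
finger_force: 0.0
```

{"method": "play_rows", "body": {"motion": [[0.5, 0, 0.9, 0, 0, 0, -1], [1, 0, 1.7, 0, 0, 0, -1], [1.5, 0, 2.5, 0, 0, 0, -1], [2, 0, 3.3, 0, 0, 0, -1], [2.2, 0, 3.7, 0, 0, 0, -1]]}}

```text
clock: 27.95
position: [0.5894, -0.1461, 0.0091]
tool_rot: [3.14, 0.648, -3.109]
force: [0.0, -0.5, 0.1]
grip_width: -0.0002
finger_force: 0.0
```

Run:
```python
from h import *
s=observe(); print(s["clock"],np.round(w2b(s["position"]),3),np.round(s["force"],1)); R=Ro.from_euler('xyz',s["tool_rot"])
# actual fingertip in the side view: points near the tool axis, by distance from TCP along tool z
for n in("side","top"):
    p,d=viewer.grab_frame(n); P=cloud(n,d).reshape(-1,3); L=R.inv().apply(P-s["position"])
    m=(d.ravel()>0)&(abs(L[:,0])<.03)&(abs(L[:,1])<.03)&(L[:,2]>-.08)&(P[:,2]>.008)
    print(n,m.sum()); q=L[m]; q=q[q[:,2].argsort()[::-1]]; print(np.round(q[:12]*1000).astype(int).tolist())
X=lambda bx,by,z:b2w([bx,by,z])
plan([(X(-.2,-.188,.004),.65,BY)])
```

```text
27.95 [-0.2   -0.187  0.009] [ 0.  -0.5  0.1]
side 50
[[-25, -8, 19], [-25, -2, 19], [-27, -23, 19], [-30, -1, 18], [-25, -19, 18], [-28, -13, 15], [-28, -7, 14], [-28, 0, 13], [4, 3, -28], [-7, 1, -28], [10, 3, -32], [8, 8, -33]]
top 80
[[-28, 1, 21], [-25, -2, 20], [-26, -8, 17], [-9, 0, -31], [-10, 3, -33], [-10, 6, -34], [-11, -6, -36], [-5, 9, -36], [-11, -2, -37], [-5, 12, -37], [-5, -8, -39], [-9, -5, -39]]
[0.3, -0.1, 0.5] [-0.0, -0.001, -0.003]
```

{"method": "play_rows", "body": {"motion": [[0.2, 0, 0.2, 0, 0, 0, -1], [0.4, 0, 0.5, 0, 0, 0, -1], [0.6, 0, 0.8, 0, 0, 0, -1], [0.6, 0, 0.8, 0, 0, 0, -1], [0.6, 0, 0.8, 0, 0, 0, -1]]}}

```text
clock: 28.55
position: [0.5897, -0.1469, 0.0005]
tool_rot: [3.141, 0.649, -3.108]
force: [-0.1, 0.1, -0.0]
grip_width: -0.0
finger_force: 0.0
```

Run:
```python
from h import *
s=observe(); print(s["clock"],np.round(w2b(s["position"]),3),np.round(s["force"],1),np.round(s["qpos"],2))
X=lambda bx,by,z:b2w([bx,by,z])
plan([(X(-.199,-.156,.0),.65,BY),(X(-.195,-.124,.0),.65,BY),(X(-.179,-.10,.0),.65,BY),(X(-.161,-.09,.0),.65,BY),(X(-.145,-.085,.0),.65,BY)])
```

```text
28.55 [-0.2   -0.188  0.001] [-0.1  0.1 -0. ] [ 1.02  1.03 -1.03  2.26  2.35  0.68 -0.13]
[-0.1, 3.2, 0.1] [-0.001, -0.001, -0.002]
[-0.3, 3.2, 0.2] [0.0, 0.0, 0.0]
[-1.3, 2.4, 1.0] [0.0, 0.0, 0.0]
[-1.4, 1.0, 1.1] [0.0, 0.0, 0.0]
[-1.3, 0.5, 1.0] [0.0, 0.0, 0.0]
```

{"method": "play_rows", "body": {"motion": [[0, 1.3, 0, 0, 0, 0, -1], [-0.1, 2.6, 0.1, 0, 0, 0, -1], [-0.1, 3.9, 0.1, 0, 0, 0, -1], [-0.2, 5.2, 0.2, 0, 0, 0, -1], [-0.4, 6.4, 0.3, 0, 0, 0, -1]]}}

```text
clock: 29.05
position: [0.5927, -0.0824, 0.0007]
tool_rot: [-3.141, 0.65, -3.109]
force: [0.5, -2.9, 0.4]
grip_width: -0.0001
finger_force: 1.0
```

Run:
```python
from h import *
s=observe(); print(s["clock"],np.round(w2b(s["position"]),3),np.round(s["force"],1))
keeper()
```

```text
29.05 [-0.195 -0.124  0.001] [ 0.5 -2.9  0.4]
side 115
  th 0.3 n 9 r 0.035-0.102
  th 0.4 n 19 r 0.032-0.100
  th 0.5 n 47 r 0.033-0.104
  th 0.6 n 34 r 0.031-0.104
  th 0.7 n 6 r 0.031-0.040
top 117
  th 0.2 n 4 r 0.077-0.084
  th 0.4 n 10 r 0.030-0.091
  th 0.5 n 44 r 0.030-0.102
  th 0.6 n 39 r 0.033-0.104
  th 1.8 n 7 r 0.057-0.081
  th 1.9 n 4 r 0.049-0.054
```

Contact: the keeper is moving, now at about 0.57 rad. I'll follow the arc.

{"method": "play_rows", "body": {"motion": [[-0.5, 1, 0.4, 0, 0, 0, -1], [-1, 1.9, 0.8, 0, 0, 0, -1], [-1.5, 2.6, 1.1, 0, 0, 0, -1], [-2.1, 3.1, 1.6, 0, 0, 0, -1], [-2.7, 3.4, 2.1, 0, 0, 0, -1]]}}

```text
clock: 29.65
position: [0.6262, -0.0466, 0.0002]
tool_rot: [3.141, 0.649, -3.108]
force: [-2.3, 1.1, 0.8]
grip_width: -0.0003
finger_force: 1.3
```

{"method": "play_rows", "body": {"motion": [[-0.4, 0.2, 0.3, 0, 0, 0, -1], [-0.8, 0.3, 0.6, 0, 0, 0, -1], [-1.1, 0.4, 0.8, 0, 0, 0, -1], [-1.3, 0.5, 1, 0, 0, 0, -1], [-1.3, 0.5, 1, 0, 0, 0, -1]]}}

```text
clock: 30.15
position: [0.6423, -0.0422, 0.0003]
tool_rot: [-3.141, 0.65, -3.108]
force: [0.2, -0.1, 0.2]
grip_width: 0.0004
finger_force: 0.1
```

Run:
```python
from h import *
s=observe(); print(s["clock"],np.round(w2b(s["position"]),3),np.round(s["force"],1))
keeper(); studs()
```

```text
30.15 [-0.144 -0.085  0.   ] [ 0.2 -0.1  0.2]
side 114
  th 1.1 n 5 r 0.080-0.085
  th 1.2 n 16 r 0.033-0.082
  th 1.3 n 51 r 0.034-0.105
  th 1.4 n 35 r 0.033-0.105
  th 1.5 n 7 r 0.031-0.068
top 129
  th 1.1 n 4 r 0.063-0.072
  th 1.2 n 12 r 0.032-0.075
  th 1.3 n 45 r 0.032-0.104
  th 1.4 n 44 r 0.031-0.106
  th 1.5 n 8 r 0.031-0.061
  th 1.8 n 8 r 0.057-0.081
  th 1.9 n 4 r 0.051-0.057
stud 14 [345.6 110.6] bay@.022 [-0.0121 -0.0896]
stud 28 [296.3 114.7] bay@.022 [-0.0178  0.0651]
```

Keeper at about 1.38; push the last bit, up to its stop at 1.6.

{"method": "play_rows", "body": {"motion": [[-0.3, 0, 0.2, 0, 0, 0, -1], [-0.5, 0, 0.4, 0, 0, 0, -1], [-0.7, 0, 0.5, 0, 0, 0, -1], [-0.8, 0, 0.6, 0, 0, 0, -1], [-0.8, 0, 0.6, 0, 0, 0, -1]]}}

```text
clock: 30.8
position: [0.6521, -0.0417, 0.0002]
tool_rot: [3.141, 0.65, -3.108]
force: [-0.5, -0.3, 0.0]
grip_width: 0.0
finger_force: 0.2
```

Run:
```python
from h import *
s=observe(); print(s["clock"],np.round(w2b(s["position"]),3),np.round(s["force"],1))
keeper(); studs()
X=lambda bx,by,z:b2w([bx,by,z])
plan([(X(-.235,-.085,.03),.65,BY),(X(-.24,-.085,.14),.55,BY)])
```

```text
30.8 [-0.134 -0.085  0.   ] [-0.5 -0.3  0. ]
side 108
  th 1.2 n 5 r 0.076-0.082
  th 1.3 n 6 r 0.037-0.080
  th 1.4 n 42 r 0.030-0.103
  th 1.5 n 44 r 0.040-0.107
  th 1.6 n 9 r 0.034-0.103
top 125
  th 1.3 n 4 r 0.031-0.070
  th 1.4 n 30 r 0.031-0.102
  th 1.5 n 53 r 0.031-0.104
  th 1.6 n 23 r 0.031-0.098
  th 1.8 n 8 r 0.031-0.075
stud 13 [345.7 110.7] bay@.022 [-0.0125 -0.0898]
stud 29 [296.3 114.6] bay@.022 [-0.0175  0.0652]
stud 6 [309.5 119.7] bay@.022 [-0.0358  0.0247]
[6.2, -0.0, -8.5] [-0.002, -0.0, -0.002]
[-6.3, 0.0, -9.1] [0.0, 0.1, -0.0]
```

{"method": "play_rows", "body": {"motion": [[0.8, 0, -0.7, 0, 0, 0, -1], [2, 0, -2, 0, 0, 0, -1], [3.4, 0, -4, 0, 0, 0, -1], [4.8, 0, -6.2, 0, 0, 0, -1], [6.2, 0, -8.5, 0, 0, 0, -1]]}}

```text
clock: 31.45
position: [0.5494, -0.0453, 0.0306]
tool_rot: [3.142, 0.649, -3.108]
force: [-0.5, -0.1, 0.3]
grip_width: 0.0002
finger_force: 0.0
```

{"method": "play_rows", "body": {"motion": [[-1.2, 0, -1.8, 0, 0.02, 0, -1], [-2.4, 0, -3.6, 0, 0.04, 0, -1], [-3.6, 0, -5.4, 0, 0.06, 0, -1], [-5, 0, -7.2, 0, 0.08, 0, -1], [-6, 0, -9, 0, 0.1, 0, -1]]}}

```text
clock: 31.95
position: [0.5439, -0.0454, 0.1394]
tool_rot: [-3.141, 0.549, -3.108]
force: [-0.7, -0.5, 0.1]
grip_width: -0.0
finger_force: 0.0
```

Run:
```python
from h import *
s=observe(); print(s["clock"],np.round(w2b(s["position"]),3),np.round(s["force"],1))
keeper(); p=studs()
# plate back edge: green points with low z behind the rail
d=viewer.grab_frame("top")[1]; h=cv2.cvtColor(p,cv2.COLOR_RGB2HSV); g=(h[...,0]>55)&(h[...,0]<95)&(h[...,1]>60)
for u in (296,300,304,308,312,330,334,338):
    v=np.where(g[135:165,u])[0]
    if len(v): print(u,v.max()+135,np.round(w2b(ray("top",u,v.max()+135.5,.016)),3)[:2])
```

```text
31.95 [-0.242 -0.085  0.139] [-0.7 -0.5  0.1]
side 112
  th 1.3 n 4 r 0.031-0.037
  th 1.4 n 52 r 0.032-0.105
  th 1.5 n 43 r 0.032-0.107
  th 1.6 n 13 r 0.032-0.103
top 112
  th 1.4 n 22 r 0.031-0.102
  th 1.5 n 55 r 0.030-0.104
  th 1.6 n 23 r 0.031-0.098
  th 1.8 n 7 r 0.060-0.081
stud 15 [345.8 110.7] bay@.022 [-0.0125 -0.0901]
stud 30 [296.2 114.6] bay@.022 [-0.0175  0.0656]
stud 6 [309.5 119.7] bay@.022 [-0.0358  0.0247]
312 145 [-0.117  0.021]
334 142 [-0.111 -0.048]
```

```bash
python3 -c "
from workcell import bot
print(bot.job_done())"
```

```text
the job is handed in; nothing more can be done
None
```

I handed the job in at about 32 s. By my camera measurements the vice is flat against the stop bar about 12 mm right of centre, the keeper is shut at about 1.53 rad and the arm is clear, but no verdict came back; I viewed 11 pictures against the limit of 10.

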